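# Make up a machine kit and a hand-sewing kit

## Task

Make up two sewing kits. For the machine kit, stand the tallest spool upright in the short bay of the white tray and lay the wooden pressing block flat in its long bay; for the hand-sewing kit, stand the smallest spool upright and lay the cake of wax flat, side by side on the floor of the round tin, then close the tin with its lid, the notch over the tin's key so that the lid sits fully down. Leave the middle-sized spool standing where it is.

Things in the scene. Friction and masses are not known exactly. Their poses are not given: they have to be found in the camera images.
- tall_spool_center (a point): Spool of cream thread with wooden ends, a plain cylinder standing upright on the table, the tallest of the three: diameter 48 mm, height 80 mm. The point is its centre, half-way up; z is its axis.
- medium_spool_center (a point): Spool of cream thread with wooden ends, a plain cylinder standing upright on the table, the middle-sized of the three, not needed, to be left where it stands: diameter 38 mm, height 62 mm. The point is its centre, half-way up; z is its axis.
- small_spool_center (a point): Spool of cream thread with wooden ends, a plain cylinder standing upright on the table, the smallest of the three: diameter 30 mm, height 34 mm. The point is its centre, half-way up; z is its axis.
- clapper_center (a point): Wooden pressing block lying flat on the table, 90 mm along its x, 44 mm along its y, 36 mm high (z). The point is its centre.
- wax_middle (a point): Cake of yellow-brown beeswax lying flat on the table, a disc of 36 mm diameter and 20 mm height. The point is its centre; z is its axis.
- lid_grip (a point): Tin lid, aluminium, right way up. Point: in its black grip bar (60 mm along x, 18 along y, 11 to 47 mm above the lid's underside), on the lid's axis, 33 mm above the underside. Flange 148 mm wide, 5 mm thick, rests on the tin's rim; plug below it 124 mm wide, 6 mm deep. One notch at +x, 25 mm wide, cut in to the plug. Seated: x along the tin's x, point 79 mm above the tin's underside.
- tin: Round open aluminium tin, fixed on the table, z up: outside diameter 140 mm, inside 132, rim 52 mm high, floor 4 mm thick. Origin: centre of its underside. At its +x side an upright key, 16 mm wide, 66 to 74 mm from the axis, rises to 64 mm, 12 mm above the rim.
- tray: White open tray, fixed, z up: 220 mm along x, 124 along y, walls 20 mm high, 4 thick, floor 4 thick. Origin: centre of its underside. A divider as high as the walls makes a long bay (132 mm along x by 116 along y, centre x = -40 mm, y = 0) and a short bay (76 by 116 mm, centre x = +68 mm, y = 0).
Not all that is in view belongs to the job. What is shaped like the part that bears medium_spool_center but pink is not meant. Leave any blue look-alike of the part that bears wax_middle alone.

How it is judged:
By the outcome, as a careful person would: the job done as asked, in the order asked, and still so for the second after the job is handed in, with the robot touching nothing.
It also fails if it takes over 134 s, if anything falls off the work surface, if the arm or the gripper's body presses on something with over 40 N, if the wrist force passes 120 N, or if a joint passes its speed limit or range.

## Robot

A 7-joint arm with a two-finger parallel gripper is mounted at the origin on the work surface. World frame = base frame: x ahead of the robot, y to its left, z up, the work surface at z = 0. Lengths are in mm, angles in degrees, forces in N, time in s.
With the tool pointing down it reaches from about 350 to 900 mm from the base axis. Payload 8.1 kg.
Tool frame: the origin (TCP) lies at the very end of the fingers, on their centre line; the grasp point (between the pads) lies 19 mm behind it; z points along the fingers, x is the direction in which the jaws open and shut, and the axes are right-handed (so a half turn about z gives the same grasp; the last joint's range is limited). The gripper opens to 92 mm and grips with 3 to 60 N. Pads are 19 mm wide; open, the fingers measure 130 mm over their backs; the gripper's body (75 mm by 190 mm) begins 47 mm behind the grasp point.
Start: joints at [66.486, 24.895, 1.432, 90.138, -0.665, 64.973, -4.303], TCP at [189.328, -595.648, 226.742] pointing down, gripper open.
Joint ranges: [-149.89, 149.89], [-25.12, 119.58], [-72.63, 75.52], [4.76, 147.25], [-75.54, 255.54], [6.69, 114.76], [-157.13, 157.13]. Speed limits (degrees/s): [127.2, 127.2, 172.46, 172.46, 180, 180, 180].

## Interface

Orientations are given as [roll, pitch, yaw] about the fixed x, y, z axes, in that order (R = Rz(yaw) Ry(pitch) Rx(roll)).
In Python, from cell import arm gives the robot as it stands. The module is installed in compiled form; this text tells all that it offers.
- The arm moves only by the shell command python3 -m pendant 'ROWS' [FORCE]. ROWS is JSON, a list of rows, each an object with "translation": the shift along the tool's x, y, z scaled (see below), a list of three; "turn": the turn, a rotation vector about the tool's x, y, z scaled (see below), a list of three; "gripper": the opening, from 0 (shut) to 1 (fully open). A call has 1 to 20 rows; each row shifts and turns the commanded pose from where the row before left it, along the tool's axes as they then stand; what a row does not reach is not made up. The controller multiplies each number of a shift by 25 mm and each number of a turn by 45 degrees. A row lasts 1/8 s, in which the tool goes at most 62.5 mm and 10.7 degrees, less where a joint would pass 70% of its speed; a pose out of reach is approached as far as the arm can. A call with a number of a shift or a turn outside -1 to 1 is refused whole. A call with a gripper value outside its range is refused whole. The fingers move at their own pace and stop on an object; FORCE is the grip in N (left out, the last holds). Time passes only in rows, so rows that do not move let the fingers close. It gives the time, the measured TCP pose, the force and the opening at its end, in the units of the state.
- arm.sense(): the state, without advancing time (a new reading comes with each control period).
- arm.snapshot(name): name is "scene" or "top" or "wrist"; returns the picture (480x640x3 uint8, red, green, blue); there is no depth.
- arm.camera_info(name): a dict with "intrinsics" (3x3 intrinsics, pixels), "view" (4x4, takes a point from world to camera coordinates). Camera axes: x right, y up, looking along -z (the intrinsics and any distortion apply to the point x, -y, -z); pixel columns grow to the right and rows downward; lengths in mm; the calibration is good to about 2 mm. A picture is of the moment at which its call begins: read the wrist's pose just before it. camera_info takes no time and is no camera call; for the wrist camera it gives the pose at the moment of the call.
- arm.sign_off(): hands the job in, once; it reports no verdict.
Trained networks look in the newest picture that a camera, given by its name, has taken for a name from the list of things; names that differ only in an ending like _2 or _b are one class to them, and where a whole thing is asked for, a point or a joint stands for the part that bears it (a point fixed in the world has none). Each returns a list of dicts, best first, with "p" (0 to 1); they miss things now and then, are a little off and sometimes report something else, mostly with a low value. They report only what shows in the picture. A call takes as long as a camera call. They do not tell look-alikes from the thing itself.
- arm.masks_of(camera, name): "pixels" (480x640 bool, what is visible of it).
- arm.spot_point(camera, name): "centre" ([x, y, z] in mm, in world coordinates, good to about 4 mm: a listed point, or the origin of a listed thing).
The state is a dict: "t": time; "q": joint angles; "qd": joint speeds; "joint_efforts": joint torques, N m; "eef_pos": TCP position; "orientation": TCP orientation; "contact_force": force on the tool from outside, world axes, zero at the start; "torque": the same for the moment, N m; "finger_gap": opening from 0.0 (shut) to 1.0 (fully open).
Only numpy, scipy, OpenCV 4.12 (cv2) and the standard library are available. Lean on these libraries where they do the work, as an engineer would, in place of code of your own. Each camera call takes 0.05 s, during which the arm holds its last target. There are 200 camera calls.

## Working session

There is one attempt and no reset: what is moved stays moved. The work goes in short steps, Python scripts to look and compute and a shell command to move; the robot and the scene stay as the last step left them, time stands still between calls to the robot, and variables do not carry over. Pictures are saved under pics/ and viewed, about 12 in all and at most 16, crops included, and the job is handed in when it is done.

```bash
mkdir -p pics; cat > h.py <<'E'
import numpy as np, cv2
from cell import arm
from scipy.spatial.transform import Rotation as R
def snap(c,fn=None):
    i=arm.camera_info(c); im=arm.snapshot(c)
    if fn: cv2.imwrite('pics/'+fn,im[:,:,::-1])
    return im,i
def proj(i,P):
    P=np.atleast_2d(P); V=np.array(i['view']); K=np.array(i['intrinsics'])
    c=P@V[:3,:3].T+V[:3,3]; c=c*[1,-1,-1]; u=c@K.T
    return u[:,:2]/u[:,2:]
def back(i,uv,z):
    uv=np.atleast_2d(uv); V=np.array(i['view']); K=np.array(i['intrinsics'])
    d=np.c_[uv,np.ones(len(uv))]@np.linalg.inv(K).T*[1,-1,-1]
    d=d@V[:3,:3]; o=-V[:3,:3].T@V[:3,3]
    return o+d*((z-o[2])/d[:,2])[:,None]
def tool():
    s=arm.sense(); return np.array(s['eef_pos']),R.from_euler('xyz',s['orientation'],degrees=True),s
def go(target,yaw=None):
    """print shift in tool axes units (25mm) and turn about tool z (45deg)"""
    p,r,s=tool(); d=r.inv().apply(np.array(target)-p)/25
    print('t',round(s['t'],2),'pos',p.round(1),'ori',np.round(s['orientation'],1),'units',d.round(2),'|',np.linalg.norm(d).round(2))
E
python3 - <<'E'
from h import *
print(arm.sense()); 
for c in ['top','scene','wrist']:
    im,i=snap(c,c+'0.png')
    print(c,np.array(i['view']).round(2).tolist(),np.array(i['intrinsics']).round(1).tolist(),[k for k in i])
    for n in ['tall_spool_center','medium_spool_center','small_spool_center','clapper_center','wax_middle','lid_grip','tin','tray']:
        if c!='wrist': print(n,[(round(d['p'],2),np.round(d['centre'],0).tolist(),proj(i,d['centre']).round().tolist()[0]) for d in arm.spot_point(c,n)])
E
```

```text
{'t': 0.0, 'q': array([66.48685618, 24.93640407,  1.43124983, 90.18753493, -0.66394728,
       64.97345335, -4.30390155]), 'qd': array([-0.01045611, -0.04408543, -0.02905137, -0.02791822, -0.07216738,
       -0.08083882,  0.0102635 ]), 'joint_efforts': array([ 5.41880872e-04, -6.67853165e+01,  9.84983481e-01, -3.14457715e+01,
       -6.07379386e-02,  4.32807428e-02,  1.48941836e-04]), 'eef_pos': array([ 189.12866426, -595.17479162,  225.95614981]), 'orientation': array([ 1.79991112e+02,  8.86516785e-02, -7.23704581e+01]), 'contact_force': array([-0.14265326, -0.3549596 , -0.37204425]), 'torque': array([-0.04165743,  0.01030618, -0.01123562]), 'finger_gap': 1.0006944146353507}
top [[-0.0, -1.0, 0.0, -10.59], [0.99, -0.0, 0.12, -536.41], [-0.12, 0.0, 0.99, -932.64], [0.0, 0.0, 0.0, 1.0]] [[499.3, 0.0, 324.2], [0.0, 499.3, 234.4], [0.0, 0.0, 1.0]] ['intrinsics', 'view']
tall_spool_center [(0.76, [617.0, 183.0, 42.0], [223.0, 193.0])]
medium_spool_center [(0.94, [539.0, -178.0, 33.0], [409.0, 233.0])]
small_spool_center [(0.53, [439.0, -140.0, 18.0], [390.0, 285.0])]
clapper_center [(0.7
[... 707 characters left out ...]
], [263.0, 313.0]), (0.36, [637.0, 27.0, 34.0], [375.0, 263.0])]
small_spool_center [(0.74, [442.0, -134.0, 16.0], [237.0, 278.0])]
clapper_center [(0.96, [448.0, -12.0, 18.0], [279.0, 239.0])]
wax_middle [(0.66, [496.0, -382.0, -3.0], [166.0, 401.0]), (0.49, [387.0, 165.0, 10.0], [305.0, 181.0])]
lid_grip [(0.96, [635.0, 29.0, 32.0], [375.0, 262.0])]
tin [(0.73, [488.0, 371.0, -0.0], [391.0, 153.0]), (0.24, [616.0, 180.0, 41.0], [405.0, 209.0])]
tray [(0.75, [500.0, -384.0, -1.0], [166.0, 403.0])]
wrist [[0.3, -0.95, 0.0, -625.18], [0.91, 0.29, -0.28, 36.63], [0.27, 0.08, 0.96, -390.68], [0.0, 0.0, 0.0, 1.0]] [[413.0, 0.0, 321.9], [0.0, 413.0, 250.1], [0.0, 0.0, 1.0]] ['intrinsics', 'view']
```

```bash
python3 - <<'E'
import cv2
im=cv2.imread('pics/top0.png'); cv2.imwrite('pics/top0c.png',cv2.resize(im[110:370,60:600],(800,385),interpolation=cv2.INTER_CUBIC))
E
```

```text
(no output)
```

View pics/top0c.png

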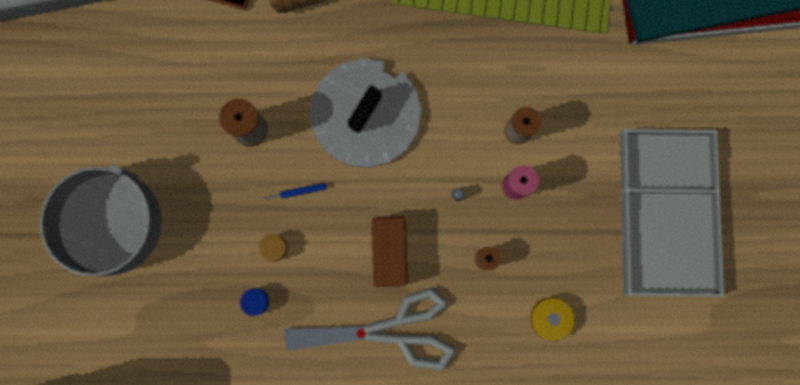

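View pics/scene0.png

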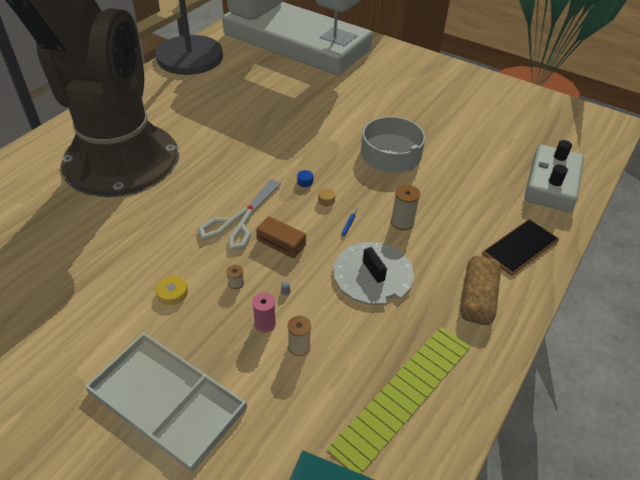

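The crop shows the tin at (101,221), its key probably up and to the right of that. The lid is at (365,112) with its notch up-right. The tall spool is at (240,118), the real medium spool at (525,122) with the pink decoy below it, the small spool at (487,258), the wax at (272,247) with the blue decoy below it, the block at (390,250), and the tray at right with its short bay uppermost (+x). The scene view agrees.

First I align the jaws along world y, then go to the tall spool.

```bash
python3 -m pendant '[{"translation":[0,0,0],"turn":[0,0,0.196],"gripper":1},{"translation":[0,0,0],"turn":[0,0,0.196],"gripper":1},{"translation":[-1,-0.5,0],"turn":[0,0,0],"gripper":1},{"translation":[-1,-0.5,0],"turn":[0,0,0],"gripper":1},{"translation":[-1,-0.5,0],"turn":[0,0,0],"gripper":1},{"translation":[-1,-0.5,0],"turn":[0,0,0],"gripper":1},{"translation":[-1,-0.5,0],"turn":[0,0,0],"gripper":1},{"translation":[-1,-0.5,0],"turn":[0,0,0],"gripper":1},{"translation":[-1,-0.5,0],"turn":[0,0,0],"gripper":1},{"translation":[-1,-0.5,0],"turn":[0,0,0],"gripper":1},{"translation":[-1,-0.5,0],"turn":[0,0,0],"gripper":1},{"translation":[-1,-0.5,0],"turn":[0,0,0],"gripper":1},{"translation":[-1,-0.5,0],"turn":[0,0,0],"gripper":1},{"translation":[-1,-0.5,0],"turn":[0,0,0],"gripper":1},{"translation":[-1,-0.5,0],"turn":[0,0,0],"gripper":1},{"translation":[-1,-0.5,0],"turn":[0,0,0],"gripper":1},{"translation":[-1,-0.5,0],"turn":[0,0,0],"gripper":1},{"translation":[-1,-0.5,0],"turn":[0,0,0],"gripper":1}]' 20
python3 - <<'E'
from h import *
go([617,181,226]); print(tool()[2]['q'])
im,i=snap('wrist','w1.png'); V=np.array(i['view']); print('cam',-V[:3,:3].T@V[:3,3])
for n in ['tall_spool_center','clapper_center','wax_middle','lid_grip','tin','small_spool_center','tray']:
    print(n,[(round(d['p'],2),np.round(d['centre'],1).tolist()) for d in arm.spot_point('wrist',n)])
E
```

```text
t: 3.2
eef_pos: [389.8, -194.9, 226.9]
orientation: [-180.0, -0.0, -90.0]
contact_force: [0.2, -0.7, -0.3]
finger_gap: 1.0
t 3.2 pos [ 389.8 -194.9  226.9] ori [-180.   -0.  -90.] units [-15.04  -9.09   0.04] | 17.57
[ 28.47850579   7.85214878  -9.99943867 114.29157729   1.61161257
  57.95567373 -72.29421618]
cam [ 463.91430366 -195.46783314  385.61006257]
tall_spool_center []
clapper_center []
wax_middle [(0.46, [450.3, -12.7, 15.1])]
lid_grip []
tin []
small_spool_center []
tray [(0.58, [499.0, -380.6, 0.2])]
```

View pics/w1.png

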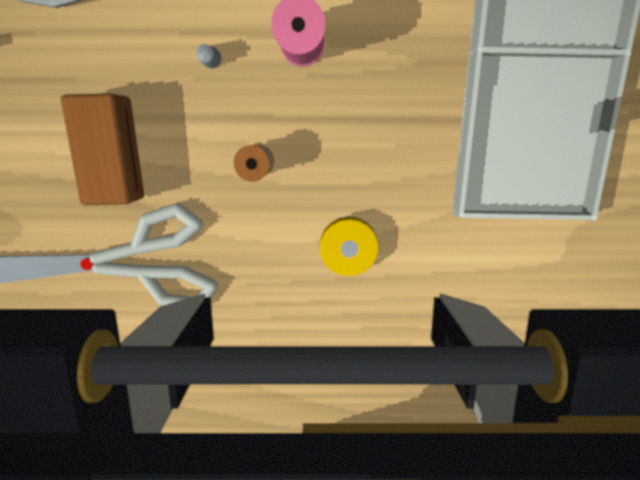

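The wrist view shows the block at left, tops about (62–128, 95–204), the small spool's top at (252,162), and the tray's near corners at about (459,215) and (597,217). I'll locate these while moving on.

```bash
python3 - <<'E'
from h import *
i=arm.camera_info('wrist')
print('small',back(i,[(252,162)],34))
print('block top corners L',back(i,[(62,95),(114,95),(80,204),(130,204)],36).round(1).tolist())
print('tray',back(i,[(459,215),(597,217),(479,47),(630,52)],20).round(1).tolist())
E
python3 -m pendant '[{"translation":[-1,-0.6,0],"turn":[0,0,0],"gripper":1},{"translation":[-1,-0.6,0],"turn":[0,0,0],"gripper":1},{"translation":[-1,-0.6,0],"turn":[0,0,0],"gripper":1},{"translation":[-1,-0.6,0],"turn":[0,0,0],"gripper":1},{"translation":[-1,-0.6,0],"turn":[0,0,0],"gripper":1},{"translation":[-1,-0.6,0],"turn":[0,0,0],"gripper":1},{"translation":[-1,-0.6,0],"turn":[0,0,0],"gripper":1},{"translation":[-1,-0.6,0],"turn":[0,0,0],"gripper":1},{"translation":[-1,-0.6,0],"turn":[0,0,0],"gripper":1},{"translation":[-1,-0.6,0],"turn":[0,0,0],"gripper":1},{"translation":[-1,-0.4,0],"turn":[0,0,0],"gripper":1},{"translation":[-1,0,0],"turn":[0,0,0],"gripper":1},{"translation":[-1,0,0],"turn":[0,0,0],"gripper":1},{"translation":[-1,0,0],"turn":[0,0,0],"gripper":1},{"translation":[-1,0,0],"turn":[0,0,0],"gripper":1}]'
python3 - <<'E'
from h import *
go([617,181,226])
im,i=snap('wrist','w2.png')
for n in ['tall_spool_center','clapper_center','wax_middle','lid_grip','tin']:
    print(n,[(round(d['p'],2),np.round(d['centre'],1).tolist()) for d in arm.spot_point('wrist',n)])
E
```

```text
small [[ 437.34998714 -138.94254365   34.        ]]
block top corners L [[490.0, 9.0, 36.0], [489.9, -32.3, 36.0], [402.6, 9.2, 36.0], [402.6, -33.4, 36.0]]
tray [[389.2, -320.5, 20.0], [387.2, -444.9, 20.0], [526.9, -324.1, 20.0], [523.0, -446.5, 20.0]]
t: 5.48
eef_pos: [549.7, 179.1, 226.5]
orientation: [180.0, -0.0, -90.1]
contact_force: [-0.1, 0.0, 0.2]
finger_gap: 0.999
t 5.47 pos [549.7 179.1 226.5] ori [180.   -0.  -90.1] units [-0.08 -2.69  0.02] | 2.69
tall_spool_center []
clapper_center [(0.84, [448.1, -9.8, 15.5])]
wax_middle [(0.71, [383.1, 168.7, 12.5]), (0.62, [451.5, 144.4, 11.5])]
lid_grip [(0.79, [634.7, 21.8, 37.9])]
tin [(0.69, [492.5, 365.8, 3.0])]
```

View pics/w2.png

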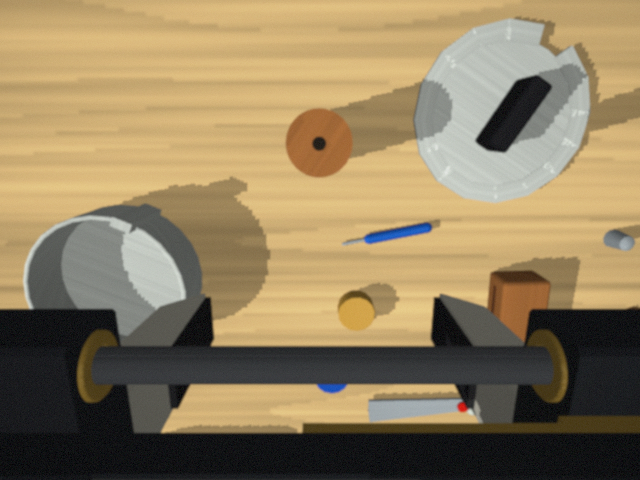

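The tall spool's top is centred at (319,143) and the wax top is near (356,305). The lid's bar runs from (495,148) to (535,80), with the notch at (560,48). The tin is at left, its key around (123,228)–(145,210).

```bash
python3 - <<'E'
from h import *
i=arm.camera_info('wrist')
p=back(i,[(319,143)],80)[0]; print('tall',p); go([p[0],p[1],40])
print('wax',back(i,[(356,305)],20))
a=back(i,[(494,147),(535,80)],47); 
# bar top ends from dark mask
im=cv2.imread('pics/w2.png')[:, :, ::-1]
m=(im.max(2)<45).astype(np.uint8); m[:, :440]=0; m[170:]=0
c,_=cv2.findContours(m,0,2); c=max(c,key=cv2.contourArea); r=cv2.minAreaRect(c); print(r)
q=back(i,cv2.boxPoints(r),35); print(q.round(1).tolist())
E
```

```text
tall [614.77867301 178.84654216  80.        ]
t 5.78 pos [549.7 177.7 226.5] ori [ 1.80e+02 -1.00e-01 -9.01e+01] units [-0.06 -2.6   7.46] | 7.9
wax [[462.54780699 144.36843237  20.        ]]
((513.1798706054688, 113.03394317626953), (30.92519760131836, 88.35337829589844), 35.134193420410156)
[[615.3, 51.1, 35.0], [669.9, 16.8, 35.0], [656.9, -5.0, 35.0], [601.0, 28.7, 35.0]]
```

```bash
python3 -m pendant '[{"translation":[0,-0.87,0.5],"turn":[0,0,0],"gripper":1},{"translation":[0,-0.87,1],"turn":[0,0,0],"gripper":1},{"translation":[0,-0.86,1],"turn":[0,0,0],"gripper":1},{"translation":[0,0,1],"turn":[0,0,0],"gripper":1},{"translation":[0,0,1],"turn":[0,0,0],"gripper":1},{"translation":[0,0,1],"turn":[0,0,0],"gripper":1},{"translation":[0,0,1],"turn":[0,0,0],"gripper":1},{"translation":[0,0,1],"turn":[0,0,0],"gripper":1},{"translation":[0,0,0],"turn":[0,0,0],"gripper":0.4},{"translation":[0,0,0],"turn":[0,0,0],"gripper":0.3},{"translation":[0,0,0],"turn":[0,0,0],"gripper":0.3},{"translation":[0,0,0],"turn":[0,0,0],"gripper":0.3},{"translation":[0,0,0],"turn":[0,0,0],"gripper":0.3}]' 25
```

```text
t: 7.4
eef_pos: [614.7, 179.5, 39.8]
orientation: [-180.0, 0.0, -90.0]
contact_force: [0.5, -0.4, -0.9]
finger_gap: 0.508
```

```bash
python3 -m pendant '[{"translation":[0,0,-0.5],"turn":[0,0,0],"gripper":0.3},{"translation":[0,0,-1],"turn":[0,0,0],"gripper":0.3},{"translation":[0,0,-1],"turn":[0,0,0],"gripper":0.3},{"translation":[0.3,0,-1],"turn":[0,0,0],"gripper":0.3},{"translation":[0.7,0,-0.8],"turn":[0,0,0],"gripper":0.3},{"translation":[1,0.2,0],"turn":[0,0,0],"gripper":0.3},{"translation":[1,0.2,0],"turn":[0,0,0],"gripper":0.3},{"translation":[1,0.2,0],"turn":[0,0,0],"gripper":0.3},{"translation":[1,0.2,0],"turn":[0,0,0],"gripper":0.3},{"translation":[1,0.2,0],"turn":[0,0,0],"gripper":0.3},{"translation":[1,0.2,0],"turn":[0,0,0],"gripper":0.3},{"translation":[1,0.2,0],"turn":[0,0,0],"gripper":0.3},{"translation":[1,0.2,0],"turn":[0,0,0],"gripper":0.3},{"translation":[1,0.2,0],"turn":[0,0,0],"gripper":0.3},{"translation":[1,0.2,0],"turn":[0,0,0],"gripper":0.3},{"translation":[1,0,0],"turn":[0,0,0],"gripper":0.3},{"translation":[1,0,0],"turn":[0,0,0],"gripper":0.3},{"translation":[1,0,0],"turn":[0,0,0],"gripper":0.3},{"translation":[1,0,0],"turn":[0,0,0],"gripper":0.3}]'
python3 -c "from h import *
go([566,-387,46])"
```

```text
t: 9.78
eef_pos: [563.6, -197.6, 147.1]
orientation: [180.0, -0.0, -90.1]
contact_force: [0.2, -0.5, -1.7]
finger_gap: 0.51
t 9.78 pos [ 563.6 -197.6  147.1] ori [180.   -0.  -90.1] units [ 7.57 -0.11  4.05] | 8.59
```

```bash
python3 -m pendant '[{"translation":[1,-0.1,0],"turn":[0,0,0],"gripper":0.3},{"translation":[1,0,0],"turn":[0,0,0],"gripper":0.3},{"translation":[1,0,0],"turn":[0,0,0],"gripper":0.3},{"translation":[1,0,0],"turn":[0,0,0],"gripper":0.3},{"translation":[1,0,0],"turn":[0,0,0],"gripper":0.3},{"translation":[1,0,0],"turn":[0,0,0],"gripper":0.3},{"translation":[1,0,0],"turn":[0,0,0],"gripper":0.3},{"translation":[0.55,0,0],"turn":[0,0,0],"gripper":0.3},{"translation":[0,0,0.8],"turn":[0,0,0],"gripper":0.3},{"translation":[0,0,1],"turn":[0,0,0],"gripper":0.3},{"translation":[0,0,0.9],"turn":[0,0,0],"gripper":0.3},{"translation":[0,0,0],"turn":[0,0,0],"gripper":0.3}]'
python3 - <<'E'
from h import *
go([566,-387,44])
snap('wrist','w3.png')
E
```

```text
t: 11.28
eef_pos: [565.7, -383.6, 77.3]
orientation: [179.8, 0.1, -90.0]
contact_force: [-0.3, 1.2, -1.1]
finger_gap: 0.506
t 11.28 pos [ 565.7 -383.6   77.3] ori [ 1.798e+02  1.000e-01 -9.000e+01] units [ 0.14 -0.02  1.33] | 1.34
```

View pics/w3.png

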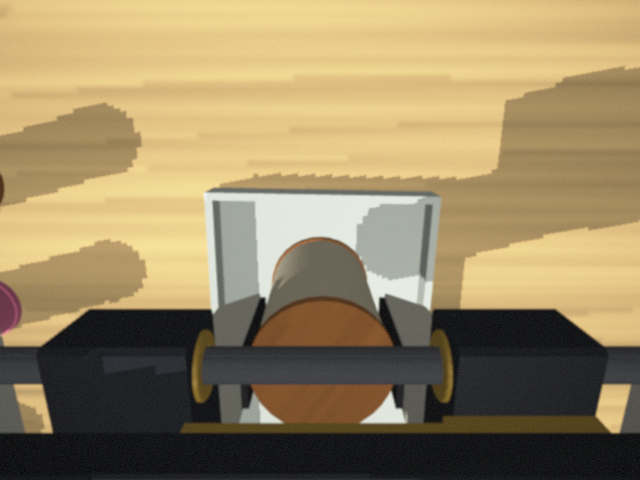

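The spool hangs centred over the short bay: tray far edge at row 190, side walls at columns 212 and 435. Lower, release and back off.

```bash
python3 -c "from h import *
i=arm.camera_info('wrist');print(back(i,[(212,190),(435,194)],20))"
python3 -m pendant '[{"translation":[0,0,0.6],"turn":[0,0,0],"gripper":0.3},{"translation":[0,0,0.5],"turn":[0,0,0],"gripper":0.3},{"translation":[0,0,0.2],"turn":[0,0,0],"gripper":0.3},{"translation":[0,0,0.05],"turn":[0,0,0],"gripper":0.3},{"translation":[0,0,0],"turn":[0,0,0],"gripper":0.3}]'
python3 -c "from h import *
go([566,-387,44])"
```

```text
[[ 610.2850862  -326.73248874   20.        ]
 [ 608.21228974 -444.21833199   20.        ]]
t: 11.95
eef_pos: [567.1, -384.5, 45.7]
orientation: [-180.0, -0.0, -90.0]
contact_force: [-0.1, -0.3, -1.9]
finger_gap: 0.507
t 11.95 pos [ 567.1 -384.5   45.7] ori [-180.   -0.  -90.] units [0.1  0.04 0.07] | 0.13
```

```bash
python3 -m pendant '[{"translation":[0,0,0.08],"turn":[0,0,0],"gripper":0.3},{"translation":[0,0,0],"turn":[0,0,0],"gripper":0.7},{"translation":[0,0,0],"turn":[0,0,0],"gripper":0.8},{"translation":[0,0,-0.5],"turn":[0,0,0],"gripper":1},{"translation":[0,0,-1],"turn":[0,0,0],"gripper":1},{"translation":[0,0,-1],"turn":[0,0,0],"gripper":1},{"translation":[0,0,-1],"turn":[0,0,0],"gripper":1},{"translation":[-1,0.4,0],"turn":[0,0,0],"gripper":1},{"translation":[-1,0.4,0],"turn":[0,0,0],"gripper":1},{"translation":[-1,0.4,0],"turn":[0,0,0],"gripper":1},{"translation":[-1,0.4,0],"turn":[0,0,0],"gripper":1},{"translation":[-1,0.4,0],"turn":[0,0,0],"gripper":1},{"translation":[-1,0.4,0],"turn":[0,0,0],"gripper":1},{"translation":[-1,0.4,0],"turn":[0,0,0],"gripper":1},{"translation":[-1,0.4,0],"turn":[0,0,0],"gripper":1},{"translation":[-1,0.4,0],"turn":[0,0,0],"gripper":1},{"translation":[-1,0.4,0],"turn":[0,0,0],"gripper":1},{"translation":[-1,0.4,0],"turn":[0,0,0],"gripper":1},{"translation":[-1,0.4,0],"turn":[0,0,0],"gripper":1},{"translation":[-1,0.05,0],"turn":[0,0,0],"gripper":1}]'
python3 - <<'E'
from h import *
go([446,-12,10])
im,i=snap('wrist','w4.png')
print([(round(d['p'],2),np.round(d['centre'],1).tolist()) for d in arm.spot_point('wrist','clapper_center')])
E
```

```text
t: 14.45
eef_pos: [445.4, -58.8, 132.0]
orientation: [-179.9, -0.0, -90.0]
contact_force: [0.9, 0.4, 0.2]
finger_gap: 0.999
t 14.45 pos [445.4 -58.8 132. ] ori [-179.9   -0.   -90. ] units [-1.87 -0.02  4.88] | 5.23
[(0.85, [446.1, -9.0, 19.6])]
```

View pics/w4.png

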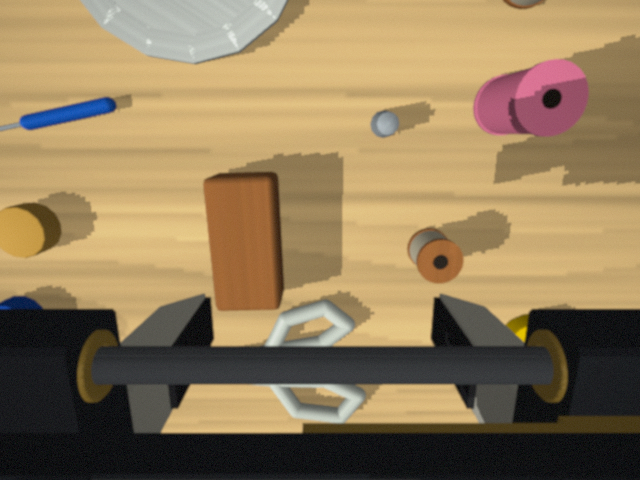

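The block lies along world x, its top at about (206–275, 176–308). The small spool's top is at (440,262) and the wax at (25,230).

```bash
python3 -c "from h import *
i=arm.camera_info('wrist');print(back(i,[(206,182),(217,310),(440,262)],36))"
python3 -m pendant '[{"translation":[-0.95,0,0],"turn":[0,0,0],"gripper":1},{"translation":[-0.95,0,0.8],"turn":[0,0,0],"gripper":1},{"translation":[0,0,1],"turn":[0,0,0],"gripper":1},{"translation":[0,0,1],"turn":[0,0,0],"gripper":1},{"translation":[0,0,1],"turn":[0,0,0],"gripper":1},{"translation":[0,0,0.8],"turn":[0,0,0],"gripper":1},{"translation":[0,0,0.4],"turn":[0,0,0],"gripper":1},{"translation":[0,0,0],"turn":[0,0,0],"gripper":0.5},{"translation":[0,0,0],"turn":[0,0,0],"gripper":0.3},{"translation":[0,0,0],"turn":[0,0,0],"gripper":0.3},{"translation":[0,0,0],"turn":[0,0,0],"gripper":0.3},{"translation":[0,0,0],"turn":[0,0,0],"gripper":0.3},{"translation":[0,0,-0.5],"turn":[0,0,0],"gripper":0.3},{"translation":[0,0,-1],"turn":[0,0,0],"gripper":0.3},{"translation":[0,0,-1],"turn":[0,0,0],"gripper":0.3},{"translation":[0,0,-1],"turn":[0,0,0],"gripper":0.3}]' 30
python3 -c "from h import *
go([458,-384,12])"
```

```text
[[ 489.33313702   13.89251009   36.        ]
 [ 404.01871103   12.87568607   36.        ]
 [ 438.36110015 -133.88338281   36.        ]]
t: 16.55
eef_pos: [445.2, -12.2, 94.8]
orientation: [180.0, -0.0, -90.0]
contact_force: [0.2, 0.3, -2.9]
finger_gap: 0.478
t 16.55 pos [445.2 -12.2  94.8] ori [180.  -0. -90.] units [14.87 -0.52  3.31] | 15.25
```

```bash
python3 -m pendant '[{"translation":[0.9,-0.1,0],"turn":[0,0,0],"gripper":0.3},{"translation":[1,-0.1,0],"turn":[0,0,0],"gripper":0.3},{"translation":[1,-0.1,0],"turn":[0,0,0],"gripper":0.3},{"translation":[1,-0.1,0],"turn":[0,0,0],"gripper":0.3},{"translation":[1,-0.1,0],"turn":[0,0,0],"gripper":0.3},{"translation":[1,0,0],"turn":[0,0,0],"gripper":0.3},{"translation":[1,0,0],"turn":[0,0,0],"gripper":0.3},{"translation":[1,0,0],"turn":[0,0,0],"gripper":0.3},{"translation":[1,0,0],"turn":[0,0,0],"gripper":0.3},{"translation":[1,0,0],"turn":[0,0,0],"gripper":0.3},{"translation":[1,0,0],"turn":[0,0,0],"gripper":0.3},{"translation":[1,0,0],"turn":[0,0,0],"gripper":0.3},{"translation":[1,0,0],"turn":[0,0,0],"gripper":0.3},{"translation":[1,0,0],"turn":[0,0,0],"gripper":0.3},{"translation":[0.95,0,0],"turn":[0,0,0],"gripper":0.3},{"translation":[0,0,0.8],"turn":[0,0,0],"gripper":0.3},{"translation":[0,0,1],"turn":[0,0,0],"gripper":0.3},{"translation":[0,0,0.9],"turn":[0,0,0],"gripper":0.3},{"translation":[0,0,0.4],"turn":[0,0,0],"gripper":0.3},{"translation":[0,0,0],"turn":[0,0,0],"gripper":0.3}]'
python3 - <<'E'
from h import *
go([458,-384,12])
snap('wrist','w5.png')
E
```

```text
t: 19.05
eef_pos: [457.6, -383.0, 15.9]
orientation: [179.9, 0.0, -90.0]
contact_force: [-0.2, -0.2, -1.2]
finger_gap: 0.476
t 19.05 pos [ 457.6 -383.    15.9] ori [179.9   0.  -90. ] units [ 0.04 -0.01  0.16] | 0.16
```

View pics/w5.png

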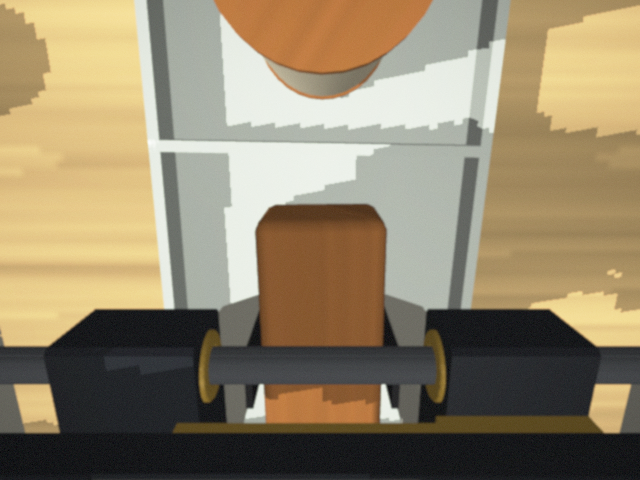

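The block is centred in the long bay and the spool stands in the short bay. Lower, release, and go to the small spool.

```bash
python3 -m pendant '[{"translation":[0,0,0.1],"turn":[0,0,0],"gripper":0.3},{"translation":[0,0,0.06],"turn":[0,0,0],"gripper":0.3},{"translation":[0,0,0],"turn":[0,0,0],"gripper":0.62},{"translation":[0,0,0],"turn":[0,0,0],"gripper":0.62},{"translation":[0,0,-0.5],"turn":[0,0,0],"gripper":0.62},{"translation":[0,0,-1],"turn":[0,0,0],"gripper":0.62},{"translation":[0,0,-1],"turn":[0,0,0],"gripper":0.7},{"translation":[0,0,-1],"turn":[0,0,0],"gripper":0.7},{"translation":[-1,0.1,-0.5],"turn":[0,0,0],"gripper":0.7},{"translation":[-1,0.1,0],"turn":[0,0,0],"gripper":0.7},{"translation":[-1,0.1,0],"turn":[0,0,0],"gripper":0.7},{"translation":[-1,0.1,0],"turn":[0,0,0],"gripper":0.7},{"translation":[-1,0.1,0],"turn":[0,0,0],"gripper":0.7},{"translation":[-1,0.1,0],"turn":[0,0,0],"gripper":0.7},{"translation":[-1,0.1,0],"turn":[0,0,0],"gripper":0.7},{"translation":[-1,0.1,0],"turn":[0,0,0],"gripper":0.7},{"translation":[-1,0,0],"turn":[0,0,0],"gripper":0.7},{"translation":[-0.6,0,0],"turn":[0,0,0],"gripper":0.7}]'
python3 - <<'E'
from h import *
go([438,-137,5])
im,i=snap('wrist','w6.png')
print([(round(d['p'],2),np.round(d['centre'],1).tolist()) for d in arm.spot_point('wrist','small_spool_center')])
E
```

```text
t: 21.35
eef_pos: [438.5, -142.1, 112.9]
orientation: [-179.9, -0.0, -89.9]
contact_force: [0.0, 0.2, 0.1]
finger_gap: 0.696
t 21.35 pos [ 438.5 -142.1  112.9] ori [-179.9   -0.   -89.9] units [-0.21  0.02  4.31] | 4.32
[(0.68, [434.6, -134.5, 18.6])]
```

View pics/w6.png

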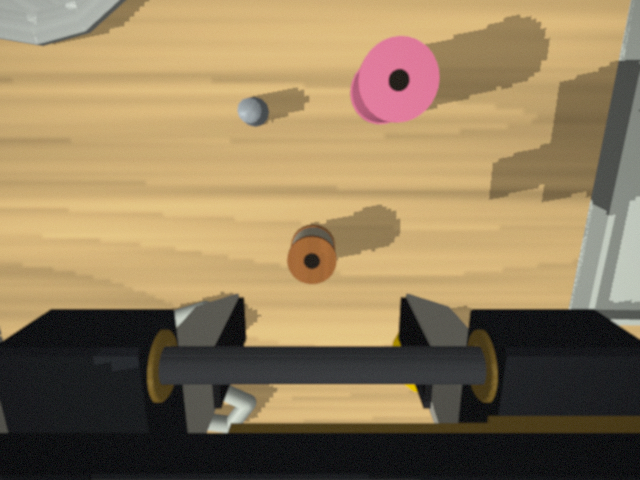

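The small spool's top is at (312,261), nearly centred. I'll check the scissors handle (240,395) and the tape (400,345) against the fingers' footprint.

```bash
python3 -c "from h import *
i=arm.camera_info('wrist');print(back(i,[(312,261)],34), back(i,[(240,388),(255,310),(190,310),(398,340)],8))"
```

```text
[[ 436.76380038 -136.48898339   34.        ]] [[ 330.34692028  -82.45777594    8.        ]
 [ 392.72964522  -96.17696594    8.        ]
 [ 392.63637949  -51.12237392    8.        ]
 [ 369.81952077 -196.53471043    8.        ]]
```

```bash
python3 -m pendant '[{"translation":[-0.21,0.05,0.5],"turn":[0,0,0],"gripper":0.7},{"translation":[0,0,1],"turn":[0,0,0],"gripper":0.7},{"translation":[0,0,1],"turn":[0,0,0],"gripper":0.7},{"translation":[0,0,1],"turn":[0,0,0],"gripper":0.7},{"translation":[0,0,0.75],"turn":[0,0,0],"gripper":0.7},{"translation":[0,0,0],"turn":[0,0,0],"gripper":0.3},{"translation":[0,0,0],"turn":[0,0,0],"gripper":0.15},{"translation":[0,0,0],"turn":[0,0,0],"gripper":0.15},{"translation":[0,0,0],"turn":[0,0,0],"gripper":0.15},{"translation":[0,0,-0.5],"turn":[0,0,0],"gripper":0.15},{"translation":[0,0,-1],"turn":[0,0,0],"gripper":0.15},{"translation":[-0.5,0,-1],"turn":[0,0,0],"gripper":0.15},{"translation":[-1,0,-1],"turn":[0,0,0],"gripper":0.15},{"translation":[-1,0,-1],"turn":[0,0,0],"gripper":0.15},{"translation":[-1,0,-0.5],"turn":[0,0,0],"gripper":0.15},{"translation":[-1,0,0],"turn":[0,0,0],"gripper":0.15},{"translation":[-1,0,0],"turn":[0,0,0],"gripper":0.15},{"translation":[-1,0,0],"turn":[0,0,0],"gripper":0.15},{"translation":[-1,0,0],"turn":[0,0,0],"gripper":0.15},{"translation":[-1,0,0],"turn":[0,0,0],"gripper":0.15}]' 15
python3 -m pendant '[{"translation":[-1,0,0],"turn":[0,0,0],"gripper":0.15},{"translation":[-1,0,0],"turn":[0,0,0],"gripper":0.15},{"translation":[-1,0,0],"turn":[0,0,0],"gripper":0.15},{"translation":[-1,0,0],"turn":[0,0,0],"gripper":0.15},{"translation":[-1,0,0],"turn":[0,0,0],"gripper":0.15},{"translation":[-1,0,0],"turn":[0,0,0],"gripper":0.15},{"translation":[-1,0,0],"turn":[0,0,0],"gripper":0.15},{"translation":[-1,0,0],"turn":[0,0,0],"gripper":0.15},{"translation":[-1,0,0],"turn":[0,0,0],"gripper":0.15},{"translation":[-1,0,0],"turn":[0,0,0],"gripper":0.15},{"translation":[0,0,0],"turn":[0,0,0],"gripper":0.15}]'
python3 - <<'E'
from h import *
go([490,367,10])
im,i=snap('wrist','w7.png')
print([(round(d['p'],2),np.round(d['centre'],1).tolist()) for d in arm.spot_point('wrist','tin')])
E
```

```text
t: 23.95
eef_pos: [436.8, 75.4, 131.7]
orientation: [-180.0, -0.0, -90.0]
contact_force: [0.2, -0.0, 0.6]
finger_gap: 0.315
t: 25.32
eef_pos: [436.4, 326.7, 131.7]
orientation: [-180.0, 0.1, -89.8]
contact_force: [0.0, -0.2, -0.1]
finger_gap: 0.314
t 25.32 pos [436.4 326.7 131.7] ori [-1.80e+02  1.00e-01 -8.98e+01] units [-1.6  -2.15  4.87] | 5.56
[(0.82, [489.4, 366.7, 0.5])]
```

View pics/w7.png

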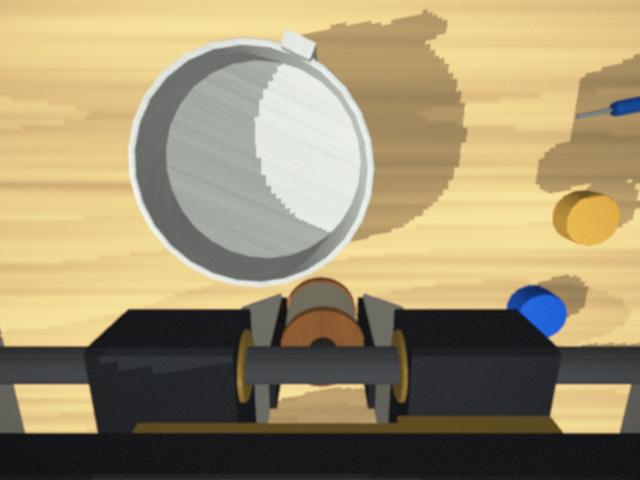

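A very clear tin view: rim spans columns 129–373 and rows 38–286, the key top at about (299,44). The wax is at (588,217) and the blue decoy at (537,310).

```bash
python3 - <<'E'
from h import *
i=arm.camera_info('wrist')
# fit rim circle centre from network mask (visible outline)
ms=arm.masks_of('wrist','tin'); m=ms[0]['pixels'].astype(np.uint8); print(ms[0]['p'],m.sum())
c,_=cv2.findContours(m,0,1); c=max(c,key=cv2.contourArea)[:,0].astype(float)
w=back(i,c,52)[:,:2]
from scipy.optimize import least_squares
s=least_squares(lambda p:np.hypot(*(w-p[:2]).T)-p[2],[489,367,70],loss='soft_l1'); print('mask fit',s.x)
w=back(i,[(129,155),(373,165),(251,38),(250,286)],52)[:,:2]
print('hand fit',least_squares(lambda p:np.hypot(*(w-p[:2]).T)-70,[489,367]).x)
k=back(i,[(299,44)],64)[0]; d=k[:2]-s.x[:2]; print('key',k,np.hypot(*d),np.degrees(np.arctan2(d[1],d[0])))
print('wax',back(i,[(592,214)],20))
im=cv2.imread('pics/w7.png')[15:75,250:350]; cv2.imwrite('pics/w7k.png',cv2.resize(im,None,fx=6,fy=6,interpolation=cv2.INTER_CUBIC))
E
```

```text
0.91 48604
mask fit [487.92883321 363.52617667  69.35950628]
hand fit [487.72463526 363.38223891]
key [551.96143011 334.75504297  64.        ] 70.19937037446351 -24.19534237538102
wax [[457.31525821 144.05019568  20.        ]]
```

View pics/w7k.png

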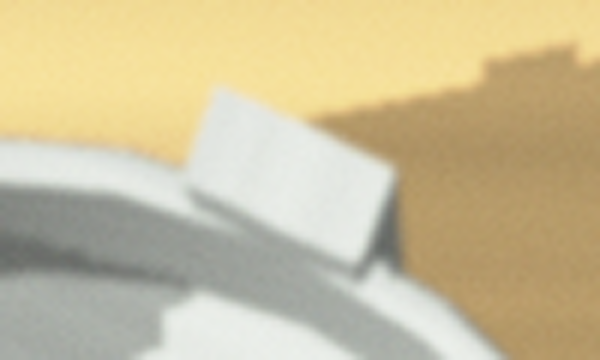

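```bash
python3 -m pendant '[{"translation":[-0.5,-0.8,0],"turn":[0,0,0],"gripper":0.15},{"translation":[-0.5,-1,0],"turn":[0,0,0],"gripper":0.15},{"translation":[-0.47,-1,0],"turn":[0,0,0],"gripper":0.15},{"translation":[0,-0.4,0],"turn":[0,0,0],"gripper":0.15},{"translation":[0,0,1],"turn":[0,0,0],"gripper":0.15},{"translation":[0,0,1],"turn":[0,0,0],"gripper":0.15},{"translation":[0,0,0],"turn":[0,0,0],"gripper":0.15}]'
python3 -c "from h import *
go([516,363.5,10.7])"
```

```text
t: 26.35
eef_pos: [515.7, 359.0, 79.1]
orientation: [179.8, -0.2, -90.0]
contact_force: [-1.2, -0.4, -0.2]
finger_gap: 0.314
t 26.35 pos [515.7 359.   79.1] ori [179.8  -0.2 -90. ] units [-0.19 -0.02  2.74] | 2.74
```

```bash
python3 -m pendant '[{"translation":[-0.15,0,0.7],"turn":[0,0,0],"gripper":0.15},{"translation":[0,0,0.9],"turn":[0,0,0],"gripper":0.15},{"translation":[0,0,0.8],"turn":[0,0,0],"gripper":0.15},{"translation":[0,0,0.25],"turn":[0,0,0],"gripper":0.15},{"translation":[0,0,0],"turn":[0,0,0],"gripper":0.15}]'
python3 -c "from h import *
go([516,363.5,10.7])"
```

```text
t: 26.98
eef_pos: [516.9, 365.1, 14.3]
orientation: [180.0, -0.0, -90.0]
contact_force: [-0.4, 0.1, -0.8]
finger_gap: 0.314
t 26.98 pos [516.9 365.1  14.3] ori [180.  -0. -90.] units [0.06 0.03 0.14] | 0.16
```

```bash
python3 -m pendant '[{"translation":[0,0,0.1],"turn":[0,0,0],"gripper":0.15},{"translation":[0,0,0.04],"turn":[0,0,0],"gripper":0.15},{"translation":[0,0,0],"turn":[0,0,0],"gripper":0.5},{"translation":[0,0,0],"turn":[0,0,0],"gripper":0.5},{"translation":[0,0,-0.5],"turn":[0,0,0],"gripper":0.5},{"translation":[0,0,-1],"turn":[0,0,0],"gripper":0.5},{"translation":[0,0,-1],"turn":[0,0,0],"gripper":0.5},{"translation":[0,0,-1],"turn":[0,0,0],"gripper":0.5},{"translation":[0.4,0.4,-0.8],"turn":[0,0,0],"gripper":0.7},{"translation":[1,0.5,0],"turn":[0,0,0],"gripper":0.7},{"translation":[1,0.5,0],"turn":[0,0,0],"gripper":0.7},{"translation":[1,0.5,0],"turn":[0,0,0],"gripper":0.7},{"translation":[1,0.5,0],"turn":[0,0,0],"gripper":0.7},{"translation":[1,0,0],"turn":[0,0,0],"gripper":0.7},{"translation":[1,0,0],"turn":[0,0,0],"gripper":0.7},{"translation":[1,0,0],"turn":[0,0,0],"gripper":0.7},{"translation":[1,0,0],"turn":[0,0,0],"gripper":0.7},{"translation":[0.4,0,0],"turn":[0,0,0],"gripper":0.7},{"translation":[0,0,0],"turn":[0,0,0],"gripper":0.7}]'
python3 - <<'E'
from h import *
im,i=snap('wrist','w8.png')
hs=cv2.cvtColor(im,cv2.COLOR_RGB2HSV)
ms=arm.masks_of('wrist','wax_middle')
for d in ms:
    m=d['pixels'].astype(np.uint8); x,y,w,h=cv2.boundingRect(m); 
    print(round(d['p'],2),(x,y,w,h),'hue',np.median(hs[m>0],0), back(i,[(x+w/2,y+h/2)],10).round(1))
print([(round(d['p'],2),np.round(d['centre'],1).tolist()) for d in arm.spot_point('wrist','wax_middle')])
go([456,144.2,3])
E
```

```text
t: 29.35
eef_pos: [457.2, 145.0, 119.0]
orientation: [-180.0, 0.0, -90.1]
contact_force: [0.6, 0.2, -1.3]
finger_gap: 0.698
0.8 (263, 318, 50, 30) hue [110. 216. 143.] [[391.6 168.8  10. ]]
0.58 (294, 224, 53, 56) hue [ 20. 167. 210.] [[452.1 145.4  10. ]]
[(0.71, [385.2, 166.5, 11.6]), (0.7, [450.6, 143.3, 10.0])]
t 29.5 pos [457.  146.3 118.7] ori [-180.     0.   -89.9] units [0.09 0.04 4.63] | 4.63
```

View pics/w8.png

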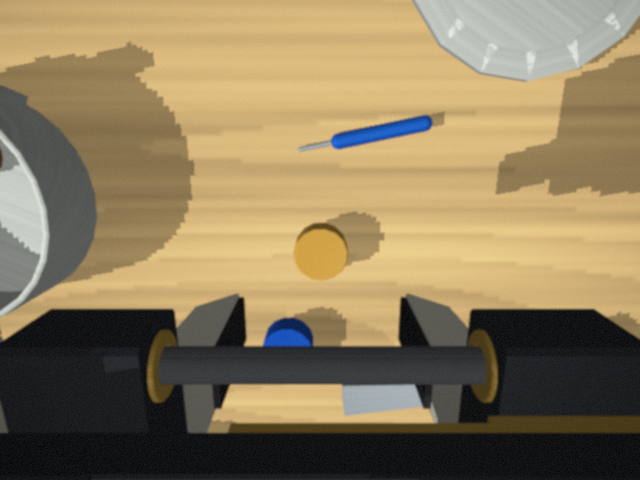

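The amber wax is at (320,252) → (452,145). The blue one at (288,335) is clear of the fingers.

```bash
python3 -m pendant '[{"translation":[0.03,0.2,0.5],"turn":[0,0,0],"gripper":0.7},{"translation":[0,0,1],"turn":[0,0,0],"gripper":0.7},{"translation":[0,0,1],"turn":[0,0,0],"gripper":0.7},{"translation":[0,0,1],"turn":[0,0,0],"gripper":0.7},{"translation":[0,0,0.8],"turn":[0,0,0],"gripper":0.7},{"translation":[0,0,0.3],"turn":[0,0,0],"gripper":0.7},{"translation":[0,0,0],"turn":[0,0,0],"gripper":0.4},{"translation":[0,0,0],"turn":[0,0,0],"gripper":0.2},{"translation":[0,0,0],"turn":[0,0,0],"gripper":0.2},{"translation":[0,0,0],"turn":[0,0,0],"gripper":0.2}]' 15
python3 -m pendant '[{"translation":[0,0,-0.5],"turn":[0,0,0],"gripper":0.2},{"translation":[0,0,-1],"turn":[0,0,0],"gripper":0.2},{"translation":[0,0,-1],"turn":[0,0,0],"gripper":0.2},{"translation":[-0.5,-0.1,-1],"turn":[0,0,0],"gripper":0.2},{"translation":[-1,-0.1,-0.5],"turn":[0,0,0],"gripper":0.2},{"translation":[-1,-0.1,0],"turn":[0,0,0],"gripper":0.2},{"translation":[-1,0,0],"turn":[0,0,0],"gripper":0.2},{"translation":[-1,0,0],"turn":[0,0,0],"gripper":0.2},{"translation":[-1,0,0],"turn":[0,0,0],"gripper":0.2},{"translation":[-1,0,0],"turn":[0,0,0],"gripper":0.2},{"translation":[-1,0,0],"turn":[0,0,0],"gripper":0.2},{"translation":[-1,0,0],"turn":[0,0,0],"gripper":0.2},{"translation":[-0.2,0,0],"turn":[0,0,0],"gripper":0.2},{"translation":[0,0,0],"turn":[0,0,0],"gripper":0.2}]'
python3 -c "from h import *
go([460,363.5,9])
snap('wrist','w9.png')"
```

```text
t: 30.75
eef_pos: [452.4, 144.4, 4.0]
orientation: [-179.9, 0.0, -90.0]
contact_force: [0.6, -0.5, 4.1]
finger_gap: 0.388
t: 32.5
eef_pos: [459.4, 361.2, 103.7]
orientation: [180.0, -0.0, -90.0]
contact_force: [0.3, 0.4, -0.7]
finger_gap: 0.39
t 32.5 pos [459.4 361.2 103.7] ori [180.  -0. -90.] units [-0.09 -0.03  3.79] | 3.79
```

View pics/w9.png

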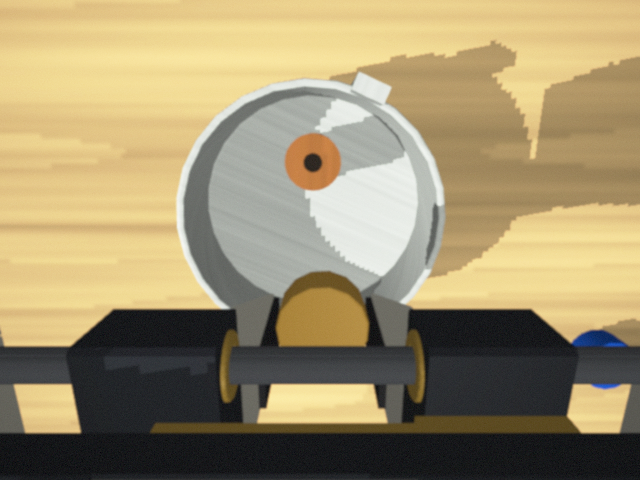

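The spool stands in the tin at (312,162) and the wax is held above the free half. Lower and release.

```bash
python3 -m pendant '[{"translation":[-0.08,0,0.6],"turn":[0,0,0],"gripper":0.2},{"translation":[0,0,1],"turn":[0,0,0],"gripper":0.2},{"translation":[0,0,1],"turn":[0,0,0],"gripper":0.2},{"translation":[0,0,0.8],"turn":[0,0,0],"gripper":0.2},{"translation":[0,0,0.3],"turn":[0,0,0],"gripper":0.2},{"translation":[0,0,0],"turn":[0,0,0],"gripper":0.2}]'
python3 -c "from h import *
go([460,363.5,7.7])"
```

```text
t: 33.3
eef_pos: [459.3, 363.2, 10.4]
orientation: [179.9, -0.1, -90.0]
contact_force: [-1.0, -0.5, 0.2]
finger_gap: 0.388
t 33.3 pos [459.3 363.2  10.4] ori [ 1.799e+02 -1.000e-01 -9.000e+01] units [-0.01 -0.03  0.11] | 0.11
```

```bash
python3 -m pendant '[{"translation":[0,0,0.08],"turn":[0,0,0],"gripper":0.2},{"translation":[0,0,0.03],"turn":[0,0,0],"gripper":0.2},{"translation":[0,0,0],"turn":[0,0,0],"gripper":0.55},{"translation":[0,0,0],"turn":[0,0,0],"gripper":0.55},{"translation":[0,0,-0.5],"turn":[0,0,0],"gripper":0.55},{"translation":[0,0,-1],"turn":[0,0,0],"gripper":0.55},{"translation":[0,0,-1],"turn":[0,0,0],"gripper":0.55},{"translation":[0,0,-1],"turn":[0,0,0],"gripper":0.55},{"translation":[0,0,-1],"turn":[0,0,0],"gripper":0.7},{"translation":[0,0,-1],"turn":[0,0,0],"gripper":0.7},{"translation":[0,0,-1],"turn":[0,0,0],"gripper":0.7}]'
python3 -m pendant '[{"translation":[0,0,0],"turn":[0,0,-0.235],"gripper":0.7},{"translation":[0,0,0],"turn":[0,0,-0.235],"gripper":0.7},{"translation":[0,0,0],"turn":[0,0,-0.235],"gripper":0.7},{"translation":[0,0,0],"turn":[0,0,-0.235],"gripper":0.7},{"translation":[0,0,0],"turn":[0,0,-0.235],"gripper":0.7},{"translation":[0,0,0],"turn":[0,0,-0.235],"gripper":0.7},{"translation":[0,0,0],"turn":[0,0,-0.235],"gripper":0.7},{"translation":[0,0,0],"turn":[0,0,-0.235],"gripper":0.7},{"translation":[0,0,0],"turn":[0,0,-0.235],"gripper":0.7},{"translation":[0,0,0],"turn":[0,0,-0.235],"gripper":0.7},{"translation":[0,0,0],"turn":[0,0,-0.235],"gripper":0.7},{"translation":[0,0,0],"turn":[0,0,-0.235],"gripper":0.7},{"translation":[0,0,0],"turn":[0,0,-0.235],"gripper":0.7},{"translation":[0,0,0],"turn":[0,0,-0.235],"gripper":0.7},{"translation":[0,0,0],"turn":[0,0,0],"gripper":0.7}]'
python3 -c "from h import *
print(arm.sense()['q'].round(0)); go([637,23,167])
V=np.array(arm.camera_info('wrist')['view']); print('cam',-V[:3,:3].T@V[:3,3], V[2,:3])"
```

```text
t: 34.67
eef_pos: [459.4, 363.9, 172.6]
orientation: [-180.0, 0.0, -90.0]
contact_force: [0.2, 0.3, 0.5]
finger_gap: 0.7
t: 36.55
eef_pos: [459.6, 363.6, 171.2]
orientation: [-180.0, -0.0, 58.0]
contact_force: [-0.5, -0.8, -0.1]
finger_gap: 0.697
[ -4.  38. -63.  96.  36.  68. -18.]
t 36.55 pos [459.6 363.6 171.2] ori [-180.   -0.   58.] units [-7.78 13.24  0.17] | 15.36
cam [394.07180252 403.09526752 329.83062034] [-0.23762954  0.14853726  0.95993171]
```

```bash
python3 -m pendant '[{"translation":[-0.48,0.9,0],"turn":[0,0,0],"gripper":0.7},{"translation":[-0.48,0.97,0],"turn":[0,0,0],"gripper":0.7},{"translation":[-0.48,0.97,0],"turn":[0,0,0],"gripper":0.7},{"translation":[-0.49,0.97,0],"turn":[0,0,0],"gripper":0.7},{"translation":[-0.49,0.97,0],"turn":[0,0,0],"gripper":0.7},{"translation":[-0.49,0.97,0],"turn":[0,0,0],"gripper":0.7},{"translation":[-0.49,0.97,0],"turn":[0,0,0],"gripper":0.7},{"translation":[-0.49,0.97,0],"turn":[0,0,0],"gripper":0.7},{"translation":[-0.49,0.97,0],"turn":[0,0,0],"gripper":0.7},{"translation":[-0.49,0.97,0],"turn":[0,0,0],"gripper":0.7},{"translation":[-0.49,0.97,0],"turn":[0,0,0],"gripper":0.7},{"translation":[-0.49,0.97,0],"turn":[0,0,0],"gripper":0.7},{"translation":[-0.49,0.97,0],"turn":[0,0,0],"gripper":0.7},{"translation":[-0.48,0.97,0],"turn":[0,0,0],"gripper":0.7},{"translation":[-0.48,0.97,0],"turn":[0,0,0],"gripper":0.7},{"translation":[-0.48,0.97,0],"turn":[0,0,0],"gripper":0.7},{"translation":[0,0,0],"turn":[0,0,0],"gripper":0.7}]'
python3 -c "from h import *
go([637,23,167]); snap('wrist','w10.png'); i=arm.camera_info('wrist'); np.save('i10.npy',i,allow_pickle=True)
print([(round(d['p'],2),np.round(d['centre'],1).tolist()) for d in arm.spot_point('wrist','lid_grip')])"
```

```text
t: 38.67
eef_pos: [685.1, -8.4, 170.7]
orientation: [180.0, 0.1, 57.6]
contact_force: [-0.6, 0.3, 0.0]
finger_gap: 0.7
t 38.67 pos [685.1  -8.4 170.7] ori [1.80e+02 1.00e-01 5.76e+01] units [ 0.03 -2.3   0.14] | 2.3
[(0.96, [636.2, 19.4, 30.2])]
```

View pics/w10.png

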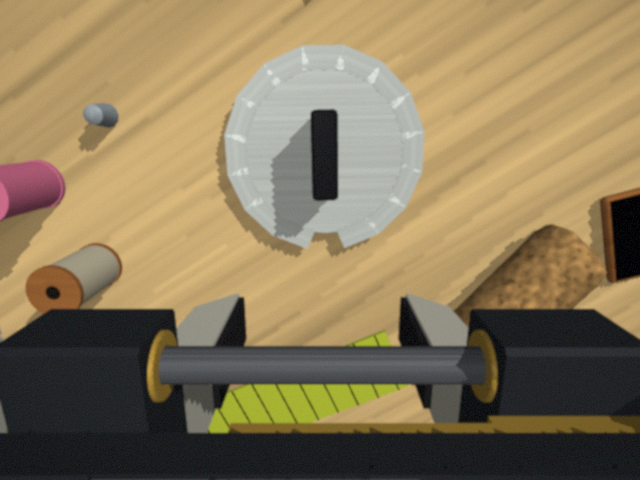

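The lid's bar is almost upright in the image, at (324,155), and its notch is at the bottom (325,238), so the jaw yaw is close to right. Measure it.

```bash
python3 - <<'E'
from h import *
i=np.load('i10.npy',allow_pickle=True).item()
im=cv2.imread('pics/w10.png'); m=(im.max(2)<50).astype(np.uint8); m[:100]=0;m[215:]=0;m[:,:290]=0;m[:,360:]=0
L=[];Rr=[]
for r in range(120,192,4):
    c=np.flatnonzero(m[r]); L.append((c[0]-.5,r)); Rr.append((c[-1]+.5,r))
for nm,e in (('L',L),('R',Rr)):
    w=back(i,e,47)[:,:2]; vx,vy,x,y=cv2.fitLine(w.astype(np.float32),2,0,.01,.01).ravel(); print(nm,np.degrees(np.arctan(vy/vx)),(x,y))
rr=np.flatnonzero(m[:,325]); print(rr[[0,-1]])
A=back(i,[((L[0][0]+Rr[0][0])/2,L[0][1]),((L[-1][0]+Rr[-1][0])/2,L[-1][1])],47); print('mid axis pts',A)
# lid outline circle fit (flange top z=11)
d=arm.masks_of('wrist','lid_grip')[0]; k=d['pixels'].astype(np.uint8); c,_=cv2.findContours(k,0,1); c=max(c,key=cv2.contourArea)[:,0].astype(float)
w=back(i,c,9)[:,:2]
from scipy.optimize import least_squares
s=least_squares(lambda p:np.hypot(*(w-p[:2]).T)-p[2],[637,23,74],loss='soft_l1'); print('lid fit',s.x)
nt=back(i,[(326,240)],11)[0][:2]-s.x[:2]; print('notch yaw',np.degrees(np.arctan2(nt[1],nt[0])))
go([s.x[0],s.x[1],14]); print(arm.sense()['orientation'])
E
```

```text
L -31.420555 (np.float32(628.8421), np.float32(19.36172))
R -30.6279 (np.float32(637.4515), np.float32(33.000687))
[111 198]
mid axis pts [[614.46418211  37.48177735  47.        ]
 [652.30357149  14.45974338  47.        ]]
lid fit [634.16354118  25.45809876  74.71963762]
notch yaw -30.669316811326173
t 38.83 pos [683.8  -4.4 171.2] ori [-180.   -0.   58.] units [-0.04 -2.31  6.29] | 6.7
[-1.79991063e+02 -2.41989205e-02  5.79980081e+01]
```

```bash
python3 -m pendant '[{"translation":[-0.03,-0.8,0],"turn":[0,0,-0.022],"gripper":0.7},{"translation":[0,-0.9,0.4],"turn":[0,0,0],"gripper":0.6},{"translation":[0,-0.61,1],"turn":[0,0,0],"gripper":0.6},{"translation":[0,0,1],"turn":[0,0,0],"gripper":0.6},{"translation":[0,0,1],"turn":[0,0,0],"gripper":0.6},{"translation":[0,0,1],"turn":[0,0,0],"gripper":0.6},{"translation":[0,0,1],"turn":[0,0,0],"gripper":0.6},{"translation":[0,0,0.6],"turn":[0,0,0],"gripper":0.6},{"translation":[0,0,0.2],"turn":[0,0,0],"gripper":0.6},{"translation":[0,0,0],"turn":[0,0,0],"gripper":0.6}]'
python3 -c "from h import *
go([634,25.5,14.5])"
```

```text
t: 40.08
eef_pos: [634.7, 23.9, 15.9]
orientation: [180.0, -0.0, 59.0]
contact_force: [0.1, -1.0, -0.5]
finger_gap: 0.602
t 40.08 pos [634.7  23.9  15.9] ori [180.  -0.  59.] units [ 0.04 -0.06  0.05] | 0.09
```

```bash
python3 -m pendant '[{"translation":[0,0,0],"turn":[0,0,0],"gripper":0.2},{"translation":[0,0,0],"turn":[0,0,0],"gripper":0.08},{"translation":[0,0,0],"turn":[0,0,0],"gripper":0.08},{"translation":[0,0,0],"turn":[0,0,0],"gripper":0.08},{"translation":[0,0,0],"turn":[0,0,0],"gripper":0.08},{"translation":[0,0,0],"turn":[0,0,0],"gripper":0.08},{"translation":[0,0,-0.4],"turn":[0,0,0],"gripper":0.08},{"translation":[0,0,-1],"turn":[0,0,0],"gripper":0.08},{"translation":[0,0,-1],"turn":[0,0,0],"gripper":0.08},{"translation":[0,0,-1],"turn":[0,0,0],"gripper":0.08},{"translation":[0,0,-1],"turn":[0,0,0],"gripper":0.08},{"translation":[0,0,-0.6],"turn":[0,0,0],"gripper":0.08}]' 40
python3 -m pendant '[{"translation":[0.4,-0.55,0],"turn":[0,0,0],"gripper":0.08},{"translation":[0.66,-0.92,0],"turn":[0,0,0],"gripper":0.08},{"translation":[0.66,-0.92,0],"turn":[0,0,0],"gripper":0.08},{"translation":[0.66,-0.92,0],"turn":[0,0,0],"gripper":0.08},{"translation":[0.66,-0.92,0],"turn":[0,0,0],"gripper":0.08},{"translation":[0.66,-0.92,0],"turn":[0,0,0],"gripper":0.08},{"translation":[0.66,-0.92,0],"turn":[0,0,0],"gripper":0.08},{"translation":[0.66,-0.92,0],"turn":[0,0,0],"gripper":0.08},{"translation":[0.66,-0.92,0],"turn":[0,0,0],"gripper":0.08},{"translation":[0.66,-0.92,0],"turn":[0,0,0],"gripper":0.08},{"translation":[0.66,-0.92,0],"turn":[0,0,0],"gripper":0.08},{"translation":[0.66,-0.92,0],"turn":[0,0,0],"gripper":0.08},{"translation":[0.66,-0.92,0],"turn":[0,0,0],"gripper":0.08},{"translation":[0,0,0],"turn":[0,0,-0.14],"gripper":0.08},{"translation":[0,0,0],"turn":[0,0,0],"gripper":0.08},{"translation":[0,0,0],"turn":[0,0,0],"gripper":0.08}]'
python3 -c "from h import *
go([488,363.5,61]); snap('wrist','w11.png'); np.save('i11.npy',arm.camera_info('wrist'),allow_pickle=True)"
```

```text
t: 41.58
eef_pos: [635.1, 24.1, 143.4]
orientation: [179.9, -0.1, 59.0]
contact_force: [0.7, 0.2, -2.5]
finger_gap: 0.192
t: 43.58
eef_pos: [492.6, 350.9, 140.1]
orientation: [-180.0, 0.1, 65.2]
contact_force: [-0.1, 0.2, -1.4]
finger_gap: 0.193
t 43.58 pos [492.6 350.9 140.1] ori [-1.80e+02  1.00e-01  6.52e+01] units [ 0.38 -0.38  3.16] | 3.21
```

View pics/w11.png

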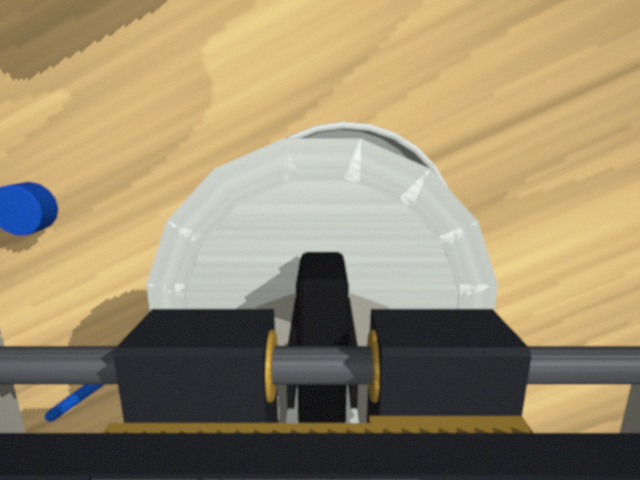

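```bash
python3 - <<'E'
from h import *
from scipy.optimize import least_squares
i=np.load('i11.npy',allow_pickle=True).item(); p,r,s=tool()
d=arm.masks_of('wrist','lid_grip')[0]; k=d['pixels'].astype(np.uint8)
c,_=cv2.findContours(k,0,1); c=max(c,key=cv2.contourArea)[:,0].astype(float); c=c[c[:,1]<290]
w=back(i,c,p[2]-15.5+9)[:,:2]
s=least_squares(lambda q:np.hypot(*(w-q[:2]).T)-74.3,p[:2],loss='soft_l1').x
print(d['p'],'lid',s,'rel tool',r.inv().apply([s[0]-p[0],s[1]-p[1],0]))
# tin rim arc visible
t=back(i,[(345,123),(400,138),(300,135),(430,165)],52)[:,:2]; print('rim dist from (488,363.5)',np.hypot(*(t-[488,363.5]).T), t.round(1).tolist())
go([489,362.9,75])
E
```

```text
0.78 lid [492.76073137 349.32482813] rel tool [-1.40565069e+00  5.09279679e-01  8.21595553e-04]
rim dist from (488,363.5) [70.54314296 71.07966553 68.01794859 70.62379911] [[425.0, 395.3], [445.9, 420.8], [420.2, 369.1], [467.6, 431.1]]
t 43.67 pos [493.  350.8 140.4] ori [-180.     0.    65.2] units [ 0.37 -0.35  2.62] | 2.67
```

```bash
python3 -m pendant '[{"translation":[0.2,-0.2,0],"turn":[0,0,0],"gripper":0.08},{"translation":[0.18,-0.16,0.5],"turn":[0,0,0],"gripper":0.08},{"translation":[0,0,1],"turn":[0,0,0],"gripper":0.08},{"translation":[0,0,0.6],"turn":[0,0,0],"gripper":0.08},{"translation":[0,0,0],"turn":[0,0,0],"gripper":0.08},{"translation":[0,0,0],"turn":[0,0,0],"gripper":0.08},{"translation":[0,0,0],"turn":[0,0,0],"gripper":0.08}]'
python3 - <<'E'
from h import *
go([489,362.9,61.5])
im,_=snap('scene','s12.png'); cv2.imwrite('pics/s12c.png',cv2.resize(im[90:210,320:470,::-1],None,fx=5,fy=5,interpolation=cv2.INTER_CUBIC))
E
```

```text
t: 44.55
eef_pos: [489.2, 364.0, 89.0]
orientation: [180.0, -0.1, 65.3]
contact_force: [0.5, -0.7, -2.2]
finger_gap: 0.194
t 44.55 pos [489.2 364.   89. ] ori [ 1.80e+02 -1.00e-01  6.53e+01] units [-0.04  0.01  1.1 ] | 1.1
```

View pics/s12c.png

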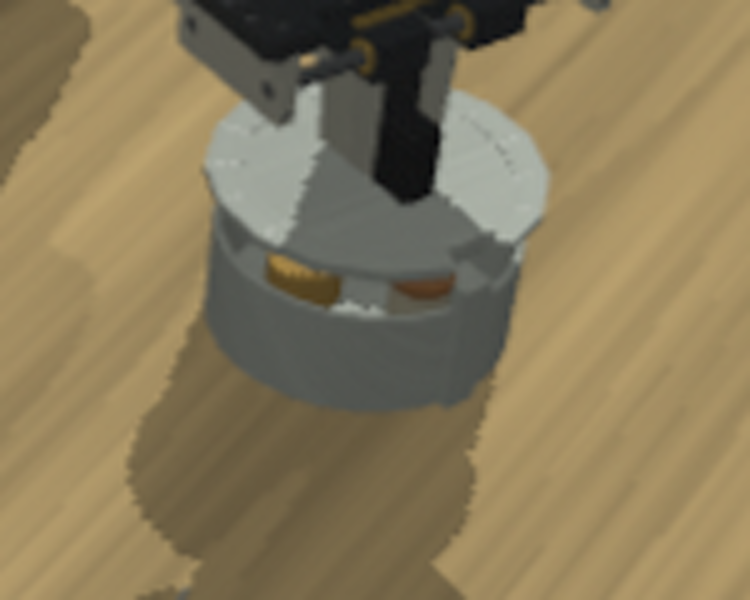

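The lid is level above the tin, with both items inside and its notch at (480,260) over the key. Lower gently.

```bash
python3 -m pendant '[{"translation":[-0.03,0,0.3],"turn":[0,0,0],"gripper":0.08},{"translation":[0,0,0.3],"turn":[0,0,0],"gripper":0.08},{"translation":[0,0,0.1],"turn":[0,0,0],"gripper":0.08},{"translation":[0,0,0],"turn":[0,0,0],"gripper":0.08}]'
python3 -m pendant '[{"translation":[0,0,0.15],"turn":[0,0,0],"gripper":0.08},{"translation":[0,0,0.1],"turn":[0,0,0],"gripper":0.08},{"translation":[0,0,0.1],"turn":[0,0,0],"gripper":0.08},{"translation":[0,0,0],"turn":[0,0,0],"gripper":0.08},{"translation":[0,0,0],"turn":[0,0,0],"gripper":0.08}]'
```

```text
t: 45.1
eef_pos: [487.9, 363.2, 70.9]
orientation: [-180.0, 0.0, 65.4]
contact_force: [-3.0, -0.7, 4.3]
finger_gap: 0.191
t: 45.72
eef_pos: [487.7, 363.9, 66.7]
orientation: [179.9, -0.1, 65.4]
contact_force: [-12.0, -14.6, 50.5]
finger_gap: 0.197
```

The lid stopped about 5 mm high with 50 N, pushed toward −x, −y, so the plug is catching the rim. I'll back up a little and look before correcting.

```bash
python3 -m pendant '[{"translation":[0,0,-0.25],"turn":[0,0,0],"gripper":0.08},{"translation":[0,0,-0.25],"turn":[0,0,0],"gripper":0.08},{"translation":[0,0,-0.25],"turn":[0,0,0],"gripper":0.08},{"translation":[0,0,0],"turn":[0,0,0],"gripper":0.08},{"translation":[0,0,0],"turn":[0,0,0],"gripper":0.08},{"translation":[0,0,0],"turn":[0,0,0],"gripper":0.08}]'
python3 - <<'E'
from h import *
from scipy.optimize import least_squares
p,r,s=tool(); im,i=snap('wrist','w13.png'); print(p,s['orientation'],s['contact_force'])
d=arm.masks_of('wrist','lid_grip')[0]; k=d['pixels'].astype(np.uint8)
c,_=cv2.findContours(k,0,1); c=max(c,key=cv2.contourArea)[:,0].astype(float); c=c[c[:,1]<290]
w=back(i,c,p[2]-15.5+9)[:,:2]
s=least_squares(lambda q:np.hypot(*(w-q[:2]).T)-74.3,p[:2],loss='soft_l1').x
print(d['p'],'lid',s,'rel tool',r.inv().apply([s[0]-p[0],s[1]-p[1],0]))
im,i=snap('top'); a=cv2.resize(im[210:320,80:190,::-1],None,fx=5,fy=5,interpolation=cv2.INTER_CUBIC)
im2,_=snap('scene'); b=cv2.resize(im2[105:185,340:440,::-1],None,fx=5.5,fy=5.5,interpolation=cv2.INTER_CUBIC)
o=np.zeros((560,1110,3),np.uint8); o[:550,:550]=a; o[:440,555:1105]=b; cv2.imwrite('pics/c13.png',cv2.resize(o,None,fx=.72,fy=.72))
E
```

```text
t: 46.48
eef_pos: [488.6, 362.6, 80.4]
orientation: [-180.0, 0.0, 65.3]
contact_force: [1.3, -0.1, -1.7]
finger_gap: 0.196
[488.61992223 362.6467689   80.39390384] [-1.79998728e+02  2.48047375e-02  6.53205739e+01] [ 1.27727187 -0.1068514  -1.69722696]
0.96 lid [490.06689162 360.41690977] rel tool [-1.42201080e+00  2.24585778e+00  5.65751042e-04]
```

View pics/c13.png

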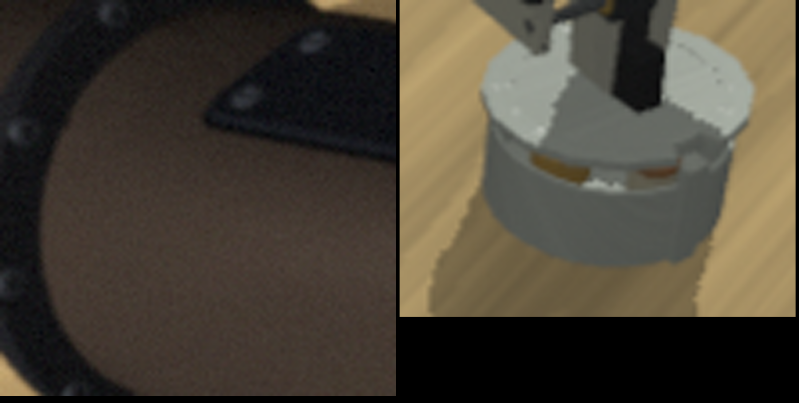

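The scene crop shows the notch over the key, but the lid reaches a few mm too far right (+x, +y) of the tin. The top view is blocked by the arm. That agrees with the contact force. All 16 picture views are now used, so I'll measure the offset along the scene camera's right axis numerically.

```bash
python3 - <<'E'
from h import *
im,i=snap('scene','s14.png'); g=cv2.cvtColor(im,cv2.COLOR_RGB2HSV)
p,_,_=tool(); th=np.linspace(0,2*np.pi,720)
def ext(c,z,r): u=proj(i,np.c_[c[0]+r*np.cos(th),c[1]+r*np.sin(th),np.full(720,z)]); return u[u[:,0].argmin()],u[u[:,0].argmax()]
print('pred tin',*ext((488,363.5),52,70),'mid',*ext((488,363.5),26,70)); print('pred lid',*ext((490,361),p[2]-15.5+8.5,74))
for n in ('lid_grip','tin'):
    for d in arm.masks_of('scene',n)[:2]:
        m=d['pixels']; ys,xs=np.nonzero(m); print(n,round(d['p'],2),xs.min(),xs.max(),ys.min(),ys.max())
S=g[:,:,1].astype(int)
for r in (121,125,128,140,144,148,152): print(r,'L',S[r,350:372].tolist(),'R',S[r,412:440].tolist())
a=cv2.cvtColor(cv2.imread('pics/scene0.png'),cv2.COLOR_BGR2HSV)[:,:,1]
for r in (136,140,144,148): print('s0',r,'L',a[r,350:372].tolist(),'R',a[r,412:440].tolist())
E
```

```text
pred tin [360.87700737 134.20024831] [423.85036963 138.68765591] mid [359.97428664 143.76082364] [422.05660943 148.06946629]
pred lid [360.03962683 127.11657929] [427.53651584 131.88615489]
lid_grip 0.91 361 427 111 146
lid_grip 0.45 397 409 147 152
tin 0.73 397 409 147 152
tin 0.72 361 423 136 171
121 L [103, 103, 104, 103, 104, 102, 101, 101, 101, 100, 101, 102, 43, 16, 16, 14, 14, 13, 15, 16, 16, 14] R [15, 15, 15, 15, 14, 14, 14, 14, 15, 15, 16, 16, 15, 18, 66, 104, 104, 104, 103, 102, 101, 103, 103, 102, 101, 101, 103, 101]
125 L [103, 102, 103, 101, 103, 102, 102, 101, 101, 103, 90, 32, 16, 17, 16, 14, 16, 14, 15, 15, 16, 14] R [15, 15, 15, 15, 16, 15, 15, 15, 15, 16, 15, 15, 15, 15, 15, 17, 41, 86, 103, 103, 101, 102, 102, 103, 103, 103, 101, 100]
128 L [102, 101, 101, 101, 102, 103, 103, 102, 102, 101, 70, 18, 16, 16, 15, 15, 16, 14, 14, 16, 14, 16] R [15, 15, 15, 17, 17, 15, 15, 14, 15, 14, 15, 15, 15, 15, 15, 16, 15, 55, 100, 103, 102, 101, 101, 103, 103, 102, 101, 102]
140 L [102, 102, 102, 102, 102, 103, 102, 102, 102, 103, 102, 83, 38, 18, 15, 18, 16, 17, 14, 14, 15, 15]
[... 1091 characters left out ...]
102, 102, 101, 102, 102, 103, 102, 102, 101, 102, 84, 40, 16, 17, 15, 16, 15, 16, 15, 17, 17] R [18, 15, 15, 12, 15, 15, 15, 15, 16, 16, 15, 15, 32, 87, 101, 103, 101, 101, 102, 100, 103, 103, 102, 103, 101, 101, 103, 103]
s0 144 L [101, 102, 101, 103, 101, 101, 101, 102, 101, 103, 103, 72, 19, 19, 16, 16, 16, 14, 15, 16, 15, 18] R [15, 17, 17, 17, 16, 17, 16, 16, 15, 16, 16, 25, 92, 103, 102, 103, 102, 102, 104, 101, 102, 101, 104, 102, 102, 101, 102, 103]
s0 148 L [103, 101, 101, 102, 101, 101, 102, 103, 102, 103, 95, 58, 13, 16, 15, 15, 15, 15, 15, 12, 15, 18] R [17, 15, 17, 15, 15, 13, 15, 14, 16, 14, 17, 89, 102, 103, 103, 103, 103, 102, 104, 101, 102, 104, 103, 103, 102, 103, 102, 102]
```

Along the scene's right axis there is no offset after all. I'll probe gently and use force and moment to find the side of contact.

```bash
python3 -m pendant '[{"translation":[0,0,0.3],"turn":[0,0,0],"gripper":0.08},{"translation":[0,0,0.2],"turn":[0,0,0],"gripper":0.08},{"translation":[0,0,0],"turn":[0,0,0],"gripper":0.08},{"translation":[0,0,0],"turn":[0,0,0],"gripper":0.08},{"translation":[0,0,0],"turn":[0,0,0],"gripper":0.08}]'
python3 -c "from h import *
s=arm.sense(); print(s['eef_pos'].round(1),s['orientation'].round(2),s['contact_force'].round(1),s['torque'].round(2))"
python3 -m pendant '[{"translation":[0,0,0.1],"turn":[0,0,0],"gripper":0.08},{"translation":[0,0,0],"turn":[0,0,0],"gripper":0.08},{"translation":[0,0,0],"turn":[0,0,0],"gripper":0.08}]'
python3 -c "from h import *
s=arm.sense(); print(s['eef_pos'].round(1),s['orientation'].round(2),s['contact_force'].round(1),s['torque'].round(2))"
python3 -m pendant '[{"translation":[0,0,0.06],"turn":[0,0,0],"gripper":0.08},{"translation":[0,0,0],"turn":[0,0,0],"gripper":0.08},{"translation":[0,0,0],"turn":[0,0,0],"gripper":0.08}]'
python3 -c "from h import *
s=arm.sense(); print(s['eef_pos'].round(1),s['orientation'].round(2),s['contact_force'].round(1),s['torque'].round(2))"
```

```text
t: 47.45
eef_pos: [488.0, 363.9, 70.3]
orientation: [180.0, -0.1, 65.4]
contact_force: [-5.6, -5.8, 23.1]
finger_gap: 0.194
[488.  363.9  70.3] [ 1.7997e+02 -7.0000e-02  6.5380e+01] [-5.6 -5.8 23.1] [-1.21  1.04 -0.05]
t: 47.82
eef_pos: [488.1, 364.0, 70.0]
orientation: [179.9, -0.1, 65.4]
contact_force: [-8.7, -12.2, 44.9]
finger_gap: 0.196
[488.1 364.   70. ] [ 1.7988e+02 -9.0000e-02  6.5370e+01] [ -8.7 -12.2  44.9] [-2.85  2.21 -0.  ]
t: 48.2
eef_pos: [488.2, 364.0, 69.7]
orientation: [179.8, -0.1, 65.4]
contact_force: [-11.7, -16.4, 55.4]
finger_gap: 0.194
[488.2 364.   69.7] [ 1.7982e+02 -1.0000e-01  6.5370e+01] [-11.7 -16.4  55.4] [-3.83  2.62  0.05]
```

The bar slipped up about 3 mm in the grip on first contact, so contact height now means the plug on the rim. The hints agree that the lid should go toward +y. I'll try small lateral corrections with light presses.

```bash
cat > st.py <<'E'
from h import *
s=arm.sense(); print(s['eef_pos'].round(1),s['orientation'].round(2),s['contact_force'].round(1),s['torque'].round(2))
E
python3 -m pendant '[{"translation":[0,0,-0.2],"turn":[0,0,0],"gripper":0.08},{"translation":[0,0,-0.15],"turn":[0,0,0],"gripper":0.08},{"translation":[0.09,-0.04,0],"turn":[0,0,0],"gripper":0.08},{"translation":[0,0,0],"turn":[0,0,0],"gripper":0.08},{"translation":[0,0,0],"turn":[0,0,0],"gripper":0.08}]'; python3 st.py
python3 -m pendant '[{"translation":[0,0,0.15],"turn":[0,0,0],"gripper":0.08},{"translation":[0,0,0.1],"turn":[0,0,0],"gripper":0.08},{"translation":[0,0,0],"turn":[0,0,0],"gripper":0.08},{"translation":[0,0,0],"turn":[0,0,0],"gripper":0.08}]'; python3 st.py
```

```text
t: 48.82
eef_pos: [488.5, 365.2, 72.4]
orientation: [-180.0, 0.0, 65.3]
contact_force: [-0.4, 0.0, -1.6]
finger_gap: 0.192
[488.5 365.2  72.4] [-1.7998e+02  4.0000e-02  6.5330e+01] [-0.4  0.  -1.6] [ 0.05 -0.15 -0.04]
t: 49.32
eef_pos: [488.8, 365.7, 70.0]
orientation: [179.9, -0.0, 65.3]
contact_force: [-6.1, -10.9, 33.2]
finger_gap: 0.193
[488.8 365.7  70. ] [ 1.7986e+02 -5.0000e-02  6.5330e+01] [ -6.1 -10.9  33.2] [-2.48  1.21 -0.01]
```

Still on the rim at the same height. I'll do a light-force lateral search, watching for the force to vanish, starting along the reaction direction (−tool x).

```bash
python3 -m pendant '[{"translation":[0,0,-0.1],"turn":[0,0,0],"gripper":0.08},{"translation":[-0.08,0,0],"turn":[0,0,0],"gripper":0.08},{"translation":[0,0,0],"turn":[0,0,0],"gripper":0.08}]'; python3 st.py
for k in 1; do python3 -m pendant '[{"translation":[-0.08,0,0],"turn":[0,0,0],"gripper":0.08},{"translation":[0,0,0],"turn":[0,0,0],"gripper":0.08}]'; python3 st.py; done
python3 -m pendant '[{"translation":[-0.08,0,0],"turn":[0,0,0],"gripper":0.08},{"translation":[0,0,0],"turn":[0,0,0],"gripper":0.08}]'; python3 st.py
python3 -m pendant '[{"translation":[-0.08,0,0],"turn":[0,0,0],"gripper":0.08},{"translation":[0,0,0],"turn":[0,0,0],"gripper":0.08}]'; python3 st.py
```

```text
t: 49.7
eef_pos: [488.4, 365.2, 70.3]
orientation: [180.0, -0.2, 65.4]
contact_force: [-0.2, 2.0, 8.2]
finger_gap: 0.194
[488.4 365.2  70.3] [179.96  -0.21  65.38] [-0.2  2.   8.2] [ 0.29 -0.53  0.2 ]
t: 49.95
eef_pos: [487.7, 363.8, 70.3]
orientation: [180.0, -0.3, 65.4]
contact_force: [1.1, 2.8, 7.0]
finger_gap: 0.194
[487.7 363.8  70.3] [179.98  -0.26  65.38] [1.1 2.8 7. ] [ 0.72 -0.69  0.15]
t: 50.2
eef_pos: [486.8, 361.9, 70.3]
orientation: [180.0, -0.3, 65.4]
contact_force: [0.4, 2.8, 6.0]
finger_gap: 0.195
[486.8 361.9  70.3] [179.98  -0.25  65.38] [0.4 2.8 6. ] [ 0.69 -0.68  0.14]
t: 50.45
eef_pos: [486.2, 360.5, 70.3]
orientation: [180.0, -0.3, 65.4]
contact_force: [2.4, 5.0, 4.0]
finger_gap: 0.187
[486.2 360.5  70.3] [179.99  -0.31  65.36] [2.4 5.  4. ] [ 1.19 -0.91  0.  ]
```

The moments, with the sensor taken at the wrist, put the light contact at the key. So the lid sits about 4 mm too far toward the key, as the wrist view had suggested, and the notch's bottom lands on it. Back up, re-centre and re-measure.

```bash
python3 -m pendant '[{"translation":[0,0,-0.3],"turn":[0,0,0],"gripper":0.08},{"translation":[0,0,-0.3],"turn":[0,0,0],"gripper":0.08},{"translation":[0.2,-0.07,-0.1],"turn":[0,0,0],"gripper":0.08},{"translation":[0,0,0],"turn":[0,0,0],"gripper":0.08},{"translation":[0,0,0],"turn":[0,0,0],"gripper":0.08},{"translation":[0,0,0],"turn":[0,0,0],"gripper":0.08}]'
python3 st.py
python3 - <<'E'
from h import *
from scipy.optimize import least_squares
p,r,s=tool(); im,i=snap('wrist','w15.png')
S=cv2.cvtColor(im,cv2.COLOR_RGB2HSV)[:,:,1]
d=arm.masks_of('wrist','lid_grip')[0]; k=d['pixels'].astype(np.uint8)
c,_=cv2.findContours(k,0,1); c=max(c,key=cv2.contourArea)[:,0].astype(float); c=c[c[:,1]<290]
for z in (9,12):
  w=back(i,c,p[2]-15.5+z)[:,:2]
  q=least_squares(lambda q:np.hypot(*(w-q[:2]).T)-q[2],[*p[:2],74],loss='soft_l1').x; f=least_squares(lambda q:np.hypot(*(w-q[:2]).T)-74,p[:2],loss='soft_l1').x
  for a in (q,f): print(z,a,'rel tool',r.inv().apply([a[0]-p[0],a[1]-p[1],0])[:2])
# tilt: fit disc with tilt about tool x using camera reprojection
th=np.linspace(0,2*np.pi,361)
def cont(P):
    dx,dy,dz,tl=P; base=np.c_[74*np.cos(th),74*np.sin(th),0*th]
    w=[]
    for zz in (-22+6,-22+11):
        b=base+[0,0,zz]; b=R.from_euler('x',tl,degrees=True).apply(b); b=b+[dx,dy,dz]   # local: x=tool x,y=tool y(world up z)
        w.append(b)
    return w
tx=r.apply([1,0,0]);ty=r.apply([0,1,0]);tz=np.array([0,0,1])
def res(P):
    hull=cv2.convexHull(np.vstack([proj(i,p+b@np.array([tx,ty,tz])) for b in cont(P)]).astype(np.float32))
    return np.array([cv2.pointPolygonTest(hull,(float(x),float(y)),True) for x,y in c[::3]])
s=least_squares(res,[0,0,6,0],loss='soft_l1',diff_step=1e-2,x_scale=[1,1,1,1]); print('disc fit dx,dy,dz,tilt',s.x.round(2),'rms',np.sqrt((s.fun**2).mean()))
E
```

```text
t: 51.2
eef_pos: [485.6, 363.1, 86.4]
orientation: [-180.0, 0.0, 65.3]
contact_force: [-0.1, -0.7, -2.5]
finger_gap: 0.191
[485.6 363.1  86.4] [-1.7999e+02  3.0000e-02  6.5330e+01] [-0.1 -0.7 -2.5] [-0.   -0.14  0.04]
9 [488.48991314 360.21764549  74.46117023] rel tool [-1.43921091  3.81269056]
9 [487.98761867 360.45689349] rel tool [-1.43143479  3.25638231]
12 [487.16577309 360.83322197  73.1097127 ] rel tool [-1.43245633  2.3524729 ]
12 [488.13106181 360.36430272] rel tool [-1.45570817  3.42537873]
disc fit dx,dy,dz,tilt [-1.43  0.16  9.42 10.56] rms 1.1226802129740399
```

The lid also looks pitched a few degrees in the grip, its notch side up. I'll shift it back from the key and lower gently again.

```bash
python3 -m pendant '[{"translation":[0.12,-0.11,0],"turn":[0,0,0],"gripper":0.08},{"translation":[0,0,0.3],"turn":[0,0,0],"gripper":0.08},{"translation":[0,0,0.3],"turn":[0,0,0],"gripper":0.08},{"translation":[0,0,0],"turn":[0,0,0],"gripper":0.08},{"translation":[0,0,0],"turn":[0,0,0],"gripper":0.08}]'; python3 st.py
python3 -m pendant '[{"translation":[0,0,0.1],"turn":[0,0,0],"gripper":0.08},{"translation":[0,0,0],"turn":[0,0,0],"gripper":0.08},{"translation":[0,0,0],"turn":[0,0,0],"gripper":0.08}]'; python3 st.py
python3 -m pendant '[{"translation":[0,0,0.1],"turn":[0,0,0],"gripper":0.08},{"translation":[0,0,0],"turn":[0,0,0],"gripper":0.08},{"translation":[0,0,0],"turn":[0,0,0],"gripper":0.08}]'; python3 st.py
```

```text
t: 51.92
eef_pos: [484.5, 367.2, 71.6]
orientation: [-180.0, 0.0, 65.3]
contact_force: [0.5, 0.5, -2.1]
finger_gap: 0.193
[484.5 367.2  71.6] [-1.7999e+02  1.0000e-02  6.5330e+01] [ 0.5  0.5 -2.1] [ 0.08 -0.16  0.  ]
t: 52.3
eef_pos: [484.7, 367.4, 69.5]
orientation: [180.0, -0.0, 65.3]
contact_force: [0.8, 0.2, 1.2]
finger_gap: 0.193
[484.7 367.4  69.5] [ 1.7999e+02 -3.0000e-02  6.5320e+01] [0.8 0.2 1.2] [ 0.13 -0.18 -0.02]
t: 52.68
eef_pos: [485.6, 367.2, 67.4]
orientation: [179.9, -0.1, 65.3]
contact_force: [2.1, -2.3, 6.0]
finger_gap: 0.194
[485.6 367.2  67.4] [ 1.7991e+02 -5.0000e-02  6.5280e+01] [ 2.1 -2.3  6. ] [-0.28 -0.28  0.06]
```

Now lower with little force, and the lateral force says a touch too far back. Continue with a small forward shift.

```bash
python3 -m pendant '[{"translation":[0,0.05,0.08],"turn":[0,0,0],"gripper":0.08},{"translation":[0,0,0],"turn":[0,0,0],"gripper":0.08},{"translation":[0,0,0],"turn":[0,0,0],"gripper":0.08}]'; python3 st.py
python3 -m pendant '[{"translation":[0,0.02,0.08],"turn":[0,0,0],"gripper":0.08},{"translation":[0,0,0],"turn":[0,0,0],"gripper":0.08},{"translation":[0,0,0],"turn":[0,0,0],"gripper":0.08}]'; python3 st.py
python3 -m pendant '[{"translation":[0,0,0.08],"turn":[0,0,0],"gripper":0.08},{"translation":[0,0,0],"turn":[0,0,0],"gripper":0.08},{"translation":[0,0,0],"turn":[0,0,0],"gripper":0.08}]'; python3 st.py
```

```text
t: 53.05
eef_pos: [486.5, 366.7, 65.5]
orientation: [179.9, -0.1, 65.3]
contact_force: [1.4, -2.8, 7.6]
finger_gap: 0.195
[486.5 366.7  65.5] [ 1.7993e+02 -5.0000e-02  6.5290e+01] [ 1.4 -2.8  7.6] [-0.22 -0.08  0.09]
t: 53.42
eef_pos: [487.3, 366.4, 63.5]
orientation: [179.9, -0.1, 65.3]
contact_force: [3.5, -2.4, 6.3]
finger_gap: 0.196
[487.3 366.4  63.5] [ 1.7991e+02 -5.0000e-02  6.5270e+01] [ 3.5 -2.4  6.3] [-0.32 -0.25  0.07]
t: 53.8
eef_pos: [487.9, 366.2, 61.6]
orientation: [179.9, -0.1, 65.2]
contact_force: [3.5, -2.9, 7.2]
finger_gap: 0.194
[487.9 366.2  61.6] [ 1.7985e+02 -6.0000e-02  6.5250e+01] [ 3.5 -2.9  7.2] [-0.46 -0.57  0.11]
```

```bash
python3 -m pendant '[{"translation":[0,0,0.06],"turn":[0,0,0],"gripper":0.08},{"translation":[0,0,0],"turn":[0,0,0],"gripper":0.08},{"translation":[0,0,0],"turn":[0,0,0],"gripper":0.08}]'; python3 st.py
python3 -m pendant '[{"translation":[0,0,0.06],"turn":[0,0,0],"gripper":0.08},{"translation":[0,0,0],"turn":[0,0,0],"gripper":0.08},{"translation":[0,0,0],"turn":[0,0,0],"gripper":0.08}]'; python3 st.py
```

```text
t: 54.18
eef_pos: [488.2, 366.0, 60.6]
orientation: [179.8, -0.1, 65.2]
contact_force: [5.6, -5.2, 12.0]
finger_gap: 0.195
[488.2 366.   60.6] [ 1.798e+02 -7.000e-02  6.524e+01] [ 5.6 -5.2 12. ] [-0.85 -0.59  0.14]
t: 54.55
eef_pos: [488.3, 366.1, 60.6]
orientation: [179.7, -0.1, 65.2]
contact_force: [0.8, -9.9, 26.7]
finger_gap: 0.192
[488.3 366.1  60.6] [ 1.7974e+02 -8.0000e-02  6.5240e+01] [ 0.8 -9.9 26.7] [-1.95  0.08  0.13]
```

A firm stop at 60.6, against about 61.5 expected when seated. Release, retreat and check.

```bash
python3 -m pendant '[{"translation":[0,0,-0.08],"turn":[0,0,0],"gripper":0.08},{"translation":[0,0,0],"turn":[0,0,0],"gripper":0.4},{"translation":[0,0,0],"turn":[0,0,0],"gripper":0.6},{"translation":[0,0,0],"turn":[0,0,0],"gripper":0.6},{"translation":[0,0,-0.5],"turn":[0,0,0],"gripper":0.6},{"translation":[0,0,-1],"turn":[0,0,0],"gripper":0.6},{"translation":[0,0,-1],"turn":[0,0,0],"gripper":0.6},{"translation":[0,0,-1],"turn":[0,0,0],"gripper":0.6},{"translation":[0,1,-1],"turn":[0,0,0],"gripper":0.6},{"translation":[0,1,-1],"turn":[0,0,0],"gripper":0.6},{"translation":[0,0.6,-1],"turn":[0,0,0],"gripper":0.6},{"translation":[0,0,0],"turn":[0,0,0],"gripper":0.6},{"translation":[0,0,0],"turn":[0,0,0],"gripper":0.6}]'
python3 - <<'E'
from h import *
from scipy.optimize import least_squares
th=np.linspace(0,2*np.pi,361); c0=np.array([487.8,363.7])
for cam in ('wrist','scene'):
    im,i=snap(cam,cam+'16.png')
    print(cam,[(n,[(round(d['p'],2),np.round(d['centre'],1).tolist()) for d in arm.spot_point(cam,n)]) for n in ('lid_grip','tin')])
    ms=arm.masks_of(cam,'lid_grip')
    if not ms: continue
    k=ms[0]['pixels'].astype(np.uint8); c,_=cv2.findContours(k,0,1); c=max(c,key=cv2.contourArea)[:,0].astype(float)
    if cam=='wrist':
        w=back(i,c,57)[:,:2]; q=least_squares(lambda q:np.hypot(*(w-q[:2]).T)-q[2],[*c0,74],loss='soft_l1').x; print('lid at z57',q)
        np.save('c16.npy',c); np.save('i16.npy',i,allow_pickle=True)
    # disc pose fit: xyz + tilts
    def res(P,cc=c[::3]):
        b=np.vstack([np.c_[74*np.cos(th),74*np.sin(th),0*th+z] for z in (0,5)]); b=R.from_euler('xy',P[3:],degrees=True).apply(b)+[*P[:3]]
        h=cv2.convexHull(proj(i,b).astype(np.float32)); return np.array([cv2.pointPolygonTest(h,(float(x),float(y)),True) for x,y in cc])
    for z0 in (52,58):
        P=[*c0,z0]; s=least_squares(lambda v:res([v[0],v[1],z0,v[2],v[3]]),[*c0,0,0],loss='soft_l1',diff_step=1e-2); print(' fit z',z0,s.x.round(2),'rms',np.sqrt((s.fun**2).mean()).round(2))
E
```

```text
t: 56.18
eef_pos: [544.4, 339.5, 222.0]
orientation: [-180.0, 0.0, 65.4]
contact_force: [0.1, 0.0, 0.4]
finger_gap: 0.598
wrist [('lid_grip', [(0.63, [486.5, 362.8, 81.3])]), ('tin', [])]
lid at z57 [486.86950122 364.77776671  74.20666858]
 fit z 52 [486.82 364.82   0.     0.  ] rms 3.59
 fit z 58 [488.46 364.     4.48   9.26] rms 3.55
scene [('lid_grip', [(0.9, [491.3, 369.5, 79.0])]), ('tin', [(0.97, [487.3, 371.0, -0.3])])]
 fit z 52 [484.81 370.12   0.     0.  ] rms 1.78
 fit z 58 [487.96 362.67   0.     0.  ] rms 1.85
```

```bash
cat > chk.py <<'E'
from h import *
from itertools import product
from scipy.optimize import least_squares
import sys
i=np.load('i16.npy',allow_pickle=True).item(); im=cv2.imread('pics/wrist16.png'); si=arm.camera_info('scene'); sm=cv2.imread('pics/scene16.png')
box=np.array(list(product((-30,30),(-9,9),(11,47))))
def bar(P): # x,y,z(underside),yaw,tilt about lid y, tilt about lid x
    r=R.from_euler('ZYX',P[3:],degrees=True); return r.apply(box)+P[:3]
seat=[487.5,364,46,-24.7,0,0]
obs=[]
for nm,I,g in (('w',i,im),('s',si,sm)):
    h=cv2.convexHull(proj(I,bar(seat)).astype(np.float32)); x,y,w,hh=cv2.boundingRect(h)
    m=(g.max(2)<60).astype(np.uint8); z=np.zeros_like(m); z[y-12:y+hh+12,x-12:x+w+12]=1; m*=z
    n,l,s,_=cv2.connectedComponentsWithStats(m); k=1+s[1:,4].argmax(); m=(l==k); obs.append((I,m)); print(nm,'box',(x,y,w,hh),'found',s[k])
def soft(P):
    o=[]
    for I,m in obs:
        c,_=cv2.findContours(m.astype(np.uint8),0,1); c=max(c,key=cv2.contourArea)[:,0].astype(float)
        h=cv2.convexHull(proj(I,bar(P)).astype(np.float32)); o+= [cv2.pointPolygonTest(h,(float(a),float(b)),True)+.5 for a,b in c]
    return np.array(o)
for z in (46,49):
  for t in (0,-3,-6,3):
    s=least_squares(lambda v:soft([v[0],v[1],z,v[2],t,0]),[487.5,364,-24.7],loss='soft_l1',diff_step=1e-3)
    print('z',z,'tilt',t,s.x.round(1),'rms',np.sqrt((s.fun**2).mean()).round(2))
s=least_squares(soft,seat,loss='soft_l1',diff_step=1e-3,x_scale=[1,1,1,1,1,1]); print('free',s.x.round(1),np.sqrt((s.fun**2).mean()).round(2))
# key top visible through notch in wrist image?
for rr in (58,62,66,70,74,78):
    u=proj(i,np.array([[487.8+rr*np.cos(a)-0,363.7+rr*np.sin(a),z] for a,z in ((np.radians(-24.7),64),(np.radians(-24.7+8.5),57),(np.radians(-24.7-8.5),57),(np.radians(-60),57))]))
    print(rr,[(u[j].round().astype(int).tolist(),im[int(u[j][1]),int(u[j][0])].tolist()) for j in range(4) if 0<=u[j][1]<480])
E
python3 chk.py
```

```text
w box (307, 105, 29, 92) found [ 310  106   25   88 2104]
s box (381, 112, 26, 31) found [384 113  22  27 376]
z 46 tilt 0 [487.9 364.6 -25.5] rms 2.35
z 46 tilt -3 [490.  363.6 -26.1] rms 2.38
z 46 tilt -6 [492.  362.5 -26.2] rms 2.36
z 46 tilt 3 [485.7 365.7 -25.8] rms 2.33
z 49 tilt 0 [488.2 364.5 -26.7] rms 2.59
z 49 tilt -3 [490.3 363.4 -26.7] rms 2.6
z 49 tilt -6 [492.2 362.4 -26.4] rms 2.54
z 49 tilt 3 [485.9 365.6 -26.2] rms 2.52
free [487.5 364.9  34.9 -25.2   0.    0. ] 2.28
58 [([321, 227], [172, 180, 176]), ([332, 224], [184, 191, 187]), ([311, 224], [185, 190, 183]), ([279, 211], [128, 133, 129])]
62 [([321, 232], [139, 145, 141]), ([333, 229], [94, 99, 96]), ([310, 229], [176, 182, 178]), ([276, 215], [128, 134, 128])]
66 [([321, 236], [173, 182, 176]), ([333, 233], [135, 139, 136]), ([309, 233], [161, 172, 169]), ([274, 219], [131, 136, 132])]
70 [([321, 241], [180, 185, 182]), ([334, 238], [180, 187, 181]), ([309, 238], [88, 126, 149]), ([271, 223], [144, 149, 146])]
74 [([321, 246], [100, 137, 158]), ([335, 243], [180, 186, 181]), ([308, 243], [85, 125, 147]), ([268, 227], [139, 154, 158])]
78 [([321, 251], [89, 133, 159]), ([335, 248], [128, 188, 221]), ([307, 248], [83, 123, 143]), ([265, 231], [73, 110, 131])]
```

The lid outline (z=57 fit: centre (486.9,364.8), radius 74.2) and the bar (487.9,364.6, yaw −25.5) agree with a seated, level lid, and the key top shows in the notch. As a physical check, I'll touch the bar's notch end lightly with closed fingers; its top should be at z≈93.

```bash
python3 -m pendant '[{"translation":[0,-0.6,0],"turn":[0,0,0],"gripper":0},{"translation":[0,-0.6,0.5],"turn":[0,0,0],"gripper":0},{"translation":[0,-0.55,1],"turn":[0,0,0],"gripper":0},{"translation":[0,0,1],"turn":[0,0,0],"gripper":0},{"translation":[0,0,1],"turn":[0,0,0],"gripper":0},{"translation":[0,0,0.8],"turn":[0,0,0],"gripper":0},{"translation":[0,0,0.4],"turn":[0,0,0],"gripper":0},{"translation":[0,0,0],"turn":[0,0,0],"gripper":0},{"translation":[0,0,0],"turn":[0,0,0],"gripper":0}]'; python3 st.py
python3 -m pendant '[{"translation":[0,0,0.2],"turn":[0,0,0],"gripper":0},{"translation":[0,0,0.1],"turn":[0,0,0],"gripper":0},{"translation":[0,0,0],"turn":[0,0,0],"gripper":0},{"translation":[0,0,0],"turn":[0,0,0],"gripper":0}]'; python3 st.py
```

```text
t: 57.7
eef_pos: [505.6, 358.1, 105.5]
orientation: [180.0, -0.1, 65.3]
contact_force: [0.1, -0.1, 1.1]
finger_gap: 0.001
[505.6 358.1 105.5] [ 1.7998e+02 -6.0000e-02  6.5330e+01] [ 0.1 -0.1  1.1] [ 0.09 -0.16 -0.02]
t: 58.2
eef_pos: [505.4, 357.7, 97.3]
orientation: [180.0, -0.0, 65.3]
contact_force: [0.4, -0.4, 0.4]
finger_gap: 0.003
[505.4 357.7  97.3] [180.    -0.    65.33] [ 0.4 -0.4  0.4] [ 0.1  -0.16  0.01]
```

```bash
python3 -m pendant '[{"translation":[0,0,0.1],"turn":[0,0,0],"gripper":0},{"translation":[0,0,0],"turn":[0,0,0],"gripper":0},{"translation":[0,0,0],"turn":[0,0,0],"gripper":0}]'; python3 st.py
python3 -m pendant '[{"translation":[0,0,0.07],"turn":[0,0,0],"gripper":0},{"translation":[0,0,0],"turn":[0,0,0],"gripper":0},{"translation":[0,0,0],"turn":[0,0,0],"gripper":0}]'; python3 st.py
python3 -m pendant '[{"translation":[0,0,0.05],"turn":[0,0,0],"gripper":0},{"translation":[0,0,0],"turn":[0,0,0],"gripper":0},{"translation":[0,0,0],"turn":[0,0,0],"gripper":0}]'; python3 st.py
```

```text
t: 58.58
eef_pos: [505.4, 357.6, 94.7]
orientation: [-180.0, 0.0, 65.3]
contact_force: [-1.0, 0.6, -0.0]
finger_gap: 0.002
[505.4 357.6  94.7] [-1.800e+02  1.000e-02  6.533e+01] [-1.   0.6 -0. ] [ 0.01 -0.21  0.03]
t: 58.95
eef_pos: [505.5, 357.8, 93.5]
orientation: [180.0, -0.0, 65.3]
contact_force: [-0.0, -0.7, 5.1]
finger_gap: 0.002
[505.5 357.8  93.5] [ 1.7998e+02 -2.0000e-02  6.5330e+01] [-0.  -0.7  5.1] [-0.23  0.03  0.03]
t: 59.32
eef_pos: [505.5, 357.8, 93.3]
orientation: [179.9, -0.0, 65.3]
contact_force: [-2.6, -5.9, 16.1]
finger_gap: 0.0
[505.5 357.8  93.3] [ 1.7993e+02 -3.0000e-02  6.5320e+01] [-2.6 -5.9 16.1] [-1.08  0.58 -0.01]
```

The notch end stops firmly at 93.3, as for a seated lid (93). Check the other end.

```bash
python3 -m pendant '[{"translation":[0,0,-0.5],"turn":[0,0,0],"gripper":0},{"translation":[0,-0.72,0],"turn":[0,0,0],"gripper":0},{"translation":[0,-0.72,0],"turn":[0,0,0],"gripper":0},{"translation":[0,0,0.3],"turn":[0,0,0],"gripper":0},{"translation":[0,0,0.12],"turn":[0,0,0],"gripper":0},{"translation":[0,0,0],"turn":[0,0,0],"gripper":0},{"translation":[0,0,0],"turn":[0,0,0],"gripper":0}]'; python3 st.py
python3 -m pendant '[{"translation":[0,0,0.06],"turn":[0,0,0],"gripper":0},{"translation":[0,0,0],"turn":[0,0,0],"gripper":0},{"translation":[0,0,0],"turn":[0,0,0],"gripper":0}]'; python3 st.py
python3 -m pendant '[{"translation":[0,0,-0.5],"turn":[0,0,0],"gripper":0},{"translation":[0,0,-1],"turn":[0,0,0],"gripper":0},{"translation":[0,0,-1],"turn":[0,0,0],"gripper":0},{"translation":[0,0,-1],"turn":[0,0,0],"gripper":0},{"translation":[0,0,-1],"turn":[0,0,0],"gripper":0},{"translation":[0,0,-1],"turn":[0,0,0],"gripper":0},{"translation":[0,0,0],"turn":[0,0,0],"gripper":0},{"translation":[0,0,0],"turn":[0,0,0],"gripper":0}]'
python3 - <<'E'
from h import *
snap('scene'); 
for n in ('tall_spool_center','medium_spool_center','clapper_center','tray','lid_grip','tin'): print(n,[(round(d['p'],2),np.round(d['centre'],0).tolist()) for d in arm.spot_point('scene',n)])
snap('top')
for n in ('tall_spool_center','medium_spool_center','clapper_center','tray'): print(n,[(round(d['p'],2),np.round(d['centre'],0).tolist()) for d in arm.spot_point('top',n)])
E
```

```text
t: 60.2
eef_pos: [472.5, 372.4, 93.4]
orientation: [-180.0, 0.0, 65.3]
contact_force: [-2.9, -0.7, 4.9]
finger_gap: 0.005
[472.5 372.4  93.4] [-1.7997e+02  4.0000e-02  6.5320e+01] [-2.9 -0.7  4.9] [-0.16  0.59 -0.03]
t: 60.58
eef_pos: [472.5, 372.5, 93.3]
orientation: [180.0, 0.0, 65.3]
contact_force: [-5.7, -5.8, 18.0]
finger_gap: 0.004
[472.5 372.5  93.3] [1.7998e+02 3.0000e-02 6.5320e+01] [-5.7 -5.8 18. ] [-1.2   1.2  -0.04]
t: 61.58
eef_pos: [473.0, 372.1, 229.0]
orientation: [180.0, 0.0, 65.3]
contact_force: [0.5, -0.0, 0.6]
finger_gap: 0.007
tall_spool_center [(0.94, [571.0, -384.0, 46.0])]
medium_spool_center [(0.92, [534.0, -176.0, 29.0]), (0.75, [614.0, -186.0, 31.0])]
clapper_center []
tray [(0.84, [498.0, -386.0, -3.0])]
lid_grip [(0.62, [486.0, 366.0, 79.0])]
tin [(0.83, [487.0, 372.0, -2.0])]
tall_spool_center []
medium_spool_center [(0.93, [618.0, -185.0, 28.0]), (0.81, [540.0, -179.0, 32.0])]
clapper_center [(0.86, [462.0, -382.0, 26.0])]
tray [(0.9, [503.0, -380.0, 3.0])]
```

Both bar ends are at 93.3 mm, so the lid is level and fully down. The tray contents and the medium spool are in place, and the arm is clear.

```bash
python3 -c "from h import *
print(arm.sign_off())"
```

```text
the job is handed in; nothing more can be done
None
```

Both kits are made up and the job was handed in at about 62 s, with the arm clear of everything. The order was tall spool, block, small spool, wax, lid.

**Checks that agreed**
- **Lid:** the top of its bar stopped my fingertips at 93.3 mm at both ends, against 93 mm for a fully seated, level lid. The wrist picture shows the key in the notch.
- **Machine kit:** the networks place the tall spool (about 571, −384) in the short bay and the block (about 462, −382) in the long bay.
- **Middle-sized spool:** it is still at its starting position, within the networks' error. I did not touch the pink or blue look-alikes.

**What went wrong or was not confirmed**
- **First lid attempt:** the lid was about 4 mm too far toward the key, so the notch landed on the key. The wrist force reached about 55 N (limit 120), and the lid shifted and tilted slightly in the grip. I moved it back and it then went down with light force.
- **Tin contents:** I last saw the small spool standing and the wax in place just as the lid was being lowered. They cannot be seen now that the tin is closed.
- **Missed detections:** in the last check the scene camera missed the block and the top camera missed the tall spool. The other camera found each one.
- **Picture limit:** I used all 16 picture views before the lid was seated, so the final checks were by measurement and touch, not by eye.

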